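Press home the tackle-jar lids and upend the tall jar

ROBOT

A 6-joint arm with a two-finger parallel gripper is mounted at the origin on the work surface. World frame = base frame: x ahead of the robot, y to its left, z up, the work surface at z = 0. Lengths are in m, angles in rad, forces in N, time in s.
With the tool pointing down it reaches from about 0.25 to 0.85 m from the base axis. Payload 12.5 kg.
Tool frame: the origin (TCP) lies at the very end of the fingers, on their centre line; the grasp point (between the pads) lies arm.pinch_z behind it (arm.pinch_z is the distance from the TCP to the grasp point, in m); z points along the fingers, y is the line along which they close (so a half turn about z gives the same grasp; the last joint's range is limited). The gripper opens to 93 mm and grips with 3 to 60 N. Pads are 15 mm wide; open, the fingers measure 128 mm over their backs; the gripper's body (75 mm by 188 mm) begins 65 mm behind the grasp point.
Start: joints at [-1.403, 0.351, 1.652, -0, 1.139, -0.085], TCP at [0.138, -0.532, 0.219] pointing down, gripper open.
Joint ranges: [-2.75, 2.75], [-0.79, 2.1], [0.01, 2.65], [-1.57, 4.71], [0.07, 3.14], [-2.87, 2.87]. Speed limits (rad/s): [2.22, 2.22, 2.79, 3.14, 3.14, 3.14].

INTERFACE

Orientations are given as a 3x3 rotation matrix whose columns are the frame's x, y, z axes.
In Python, from cell import readout, viewer, workorder, arm gives the robot as it stands.
- The arm moves only by the tool send_rows, never from a script. Its argument "targets" is a list of rows, each a list of 7 numbers: the shift along the tool's x, y, z in cm, then the turn, a rotation vector about the tool's x, y, z in degrees, then the finger opening in cm, from 0 to 9.3. A call has 1 to 8 rows; each row shifts and turns the commanded pose from where the row before left it, along the tool's axes as they then stand; what a row does not reach is not made up. A row lasts 1/8 s, in which the tool goes at most 62.5 mm and 10.7 degrees, less where a joint would pass 70% of its speed; a pose out of reach is approached as far as the arm can. A call with a gripper value outside its range is refused whole. The fingers move at their own pace and stop on an object; "squeeze" is the grip in N (left out, the last holds). Time passes only in rows, so rows that do not move let the fingers close. It gives the time, the measured TCP pose, the force, the opening and the grip force at its end, in the units of the state.
- readout.get_obs(): the state, without advancing time (a new reading comes with each control period).
- viewer.camera(name): name is "scene" or "top" or "wrist"; returns (picture, depth): 384x512x3 uint8, red, green, blue; 384x512 float32, m along the optical axis (not along the pixel's ray), 0 where there is no reading.
- viewer.camera_info(name): a dict with "mtx" (3x3 intrinsics, pixels), "k1" (the pictures are not rectified: a ray, as slopes to the right and down, at radius r is drawn at 1 + k1 r^2 times it, then the intrinsics apply), "world_from_camera" (4x4, takes a point from camera to world coordinates); the wrist camera has in their place "tool_from_camera" (4x4, takes a point from camera to tool coordinates, whose origin is the TCP and whose axes are the flange's). Camera axes: x right, y down, z forward; pixel columns grow to the right and rows downward; lengths in m; the calibration is good to about 2 mm. A picture is of the moment at which its call begins: read the wrist's pose just before it. camera_info takes no time and is no camera call.
- workorder.hand_in(): hands the job in; it is judged then, once.
The state is a dict: "time": time; "q": joint angles; "joint_vel": joint speeds; "joint_efforts": joint torques, N m; "eef_pos": TCP position; "eef_rot": TCP orientation; "force": force on the tool from outside, world axes, zero at the start; "torque": the same for the moment, N m; "width": finger opening in m; "gripper_force": force on a finger pad.
Only numpy, scipy, OpenCV 4.12 (cv2) and the standard library are available. Lean on these libraries where they do the work, as an engineer would, in place of code of your own. Each camera call takes 0.05 s, during which the arm holds its last target. There are 200 camera calls.

TASK

Close up the three glass tackle jars: firmly but gently press each white lid straight down until it is fully home on its rim. Then pick up the tall jar, turn it upside down to check that its lid holds (lid pointing well down), and set it, not drop it, upright in the middle of the round cork coaster. Leave the two squat jars standing where they are, disturb nothing else, and let go at the end.

Things in the scene. Friction and masses are not known exactly. Their poses are not given: they have to be found in the camera images.
- board: chipboard work board, fixed, 460 x 840 x 12 mm; everything below stands on its top, which is 12 mm above the table (world z = 0.012). Origin: centre of its underside.
- tall_jar: the tall slim glass jar, loose, upright, 0.17 to 0.36 kg. Straight glass wall 46 mm in diameter from its underside to its rim 100 mm up; white press-in lid on top, 50 mm in diameter, its cap 10 mm thick (so 110 mm overall when closed). Grip it by the glass, below the lid. Origin: centre of its underside, z up.
- tall_jar_top (a point): centre of the top face of the tall jar's lid (moves with the lid); z points out of the lid
- squat_a: one of two like squat glass jars, loose, upright, about 0.17 kg. 64 mm in diameter, rim 40 mm up; white press-in lid of 68 mm diameter, cap 8 mm thick (48 mm overall when closed). Origin: centre of its underside, z up.
- squat_a_top (a point): centre of the top face of squat_a's lid (moves with the lid); z points out of the lid
- squat_b: one of two like squat glass jars, loose, upright, about 0.17 kg. 64 mm in diameter, rim 40 mm up; white press-in lid of 68 mm diameter, cap 8 mm thick (48 mm overall when closed). Origin: centre of its underside, z up.
- squat_b_top (a point): centre of the top face of squat_b's lid (moves with the lid); z points out of the lid
- tall_jar_lid (a joint): how far the lid of tall_jar stands proud of its rim, m: 0 is fully home (cap on the rim, hard stop), 0.011 the most. A tight friction fit: it slides down under about 7 to 8 N and stays where it is left; it cannot come right off.
- squat_a_lid (a joint): how far the lid of squat_a stands proud of its rim, m: 0 is fully home (cap on the rim, hard stop), 0.011 the most. A tight friction fit: it slides down under about 7 to 8 N and stays where it is left; it cannot come right off.
- squat_b_lid (a joint): how far the lid of squat_b stands proud of its rim, m: 0 is fully home (cap on the rim, hard stop), 0.011 the most. A tight friction fit: it slides down under about 7 to 8 N and stays where it is left; it cannot come right off.
- coaster: round cork coaster, fixed, 84 mm diameter, 5 mm thick, lying on the board. Origin: centre of its underside; its top is 5 mm above that.
- vise: bystander: small blue bench vise, bolted down (cannot move): round foot of 90 mm diameter and 34 mm high narrowing to a 34 mm column, jaws head 85 to 143 mm above its underside, about 50 mm along its x and 105 mm along its y (from y -38 to +67 mm, screw bar at +y). Origin: centre of its underside, z up.
- mug: bystander: clear glass mug, 76 mm diameter, 95 mm high, handle reaching some 30 mm out at its own +y. Origin: centre of its underside, z up.
- varnish: bystander: small amber varnish bottle, upright, 26 mm diameter, 72 mm high with a thin black cap; tips easily. Origin: centre of its underside, z up.
- spool: bystander: line spool lying flat, 64 mm diameter, 20 mm high. Origin: centre of its underside, z up.
- hook_box: bystander: small flat hook box, 60 x 90 x 22 mm (x, y, z). Origin: centre of its underside, z up.
- pliers: bystander: yellow-handled pliers lying flat, about 160 mm long along their x, 66 mm wide, 14 mm high; origin at the rivet, handles to -x (to 107 mm), jaws to +x (53 mm). Origin: centre of its underside, z up.
- ruler: bystander: black ruler lying flat, 150 x 30 x 4 mm, long side along its x. Origin: centre of its underside, z up.
- lead: bystander: small dark lead weight standing upright, 32 mm diameter, 32 mm high. Origin: centre of its underside, z up.
Not all that is in view belongs to the job. What is shaped like the squat_b but green or yellow is not meant.

How it is judged:
On the way, in this order (a step that is already met when the one before it is completed fails the run):
1. all three lids pressed fully home (within 1.6 mm) (value of joint each of tall_jar_lid, squat_a_lid, squat_b_lid below 0.0016 m), for 0.2 s.
2. the tall jar held by the fingers, its lid pointing well down (jar turned more than 115 degrees from upright) (angle between tall_jar's own z axis and vertical above 2 rad and contact force between the fingers and tall_jar above 0.5 N), for 0.2 s.
At the end, for the whole second after the job is handed in: All three lids are home within 1.6 mm; the tall jar stands still and upright (within 0.1 rad) on the coaster, its centre within 18 mm of the coaster's; both squat jars stand upright within 30 mm of where they started (all of step 1 and angle between each of tall_jar, squat_a, squat_b's own z axis and vertical below 0.1 rad and horizontal distance between tall_jar and coaster below 0.018 m and z of tall_jar in the frame of coaster between 0.002 and 0.009 m and linear speed of tall_jar below 0.02 m/s and distance of each of squat_a, squat_b from where it was at the start of the episode below 0.03 m); the robot touches nothing.
It fails at once if a squat jar is pressed or squeezed with more than 60 N (contact force between the fingers and squat_a above 60 N or contact force between the fingers and squat_b above 60 N).
It fails at once if the tall jar is pressed, dropped or rammed against the board or the coaster with more than 60 N (contact force between tall_jar and coaster above 60 N or contact force between tall_jar and board above 60 N).
It fails at once if a bystander is moved more than 20 mm or tipped over (distance of any of mug, varnish, spool, hook_box, pliers, ruler, lead from where it was at the start of the episode above 0.02 m or angle between any of mug, varnish, spool, hook_box, pliers, ruler, lead's own z axis and vertical above 0.5 rad).
It fails at once if the vise is hit hard (more than 25 N) (contact force between anything else and vise above 25 N).
It also fails if it takes over 72 s, if anything falls off the work surface, if the arm or the gripper's body presses on something with over 40 N, if the wrist force passes 120 N, or if a joint passes its speed limit or range.

## Working session

There is one attempt and no reset: what is moved stays moved. The work goes in short steps, Python scripts to look and compute and a tool call to move; the robot and the scene stay as the last step left them, time stands still between calls to the robot, and variables do not carry over. Pictures are saved under pics/ and viewed, at most 10 in all, crops included, and the job is handed in when it is done.

Besides the shell and the picture viewer there is one more tool, called after "Request:" as name([rows], argument=value, ...), one row to a line, values as JSON. send_rows: Moves the arm, as the interface text tells. Its arguments: {"type":"object","properties":{"targets":{"type":"array","items":{"type":"array","items":{"type":"number"}}},"squeeze":{"type":"number"}},"required":["targets"]}

```bash
ls; mkdir -p pics
python3 - <<'E'
from cell import readout, viewer, workorder, arm
import cv2,numpy as np
print(arm.pinch_z,[a for a in dir(arm) if a[0]!='_'])
for n in("scene","top"):
    p,d=viewer.camera(n); cv2.imwrite(f"pics/{n}0.png",cv2.resize(p[:,:,::-1],(768,576))); np.savez(f"pics/{n}0.npz",p=p,d=d)
    i=viewer.camera_info(n);print(n,i)
print(viewer.camera_info("wrist"));print(readout.get_obs())
E
```

```text
pics
0.0188 ['PlanningError', 'pinch_z']
scene {'mtx': array([[488.80630364,   0.        , 264.80319179],
       [  0.        , 488.80630364, 193.50307683],
       [  0.        ,   0.        ,   1.        ]]), 'k1': 0.025241465332113154, 'world_from_camera': array([[ 0.18409338,  0.61590223, -0.7660118 ,  1.46996924],
       [ 0.98282341, -0.10507521,  0.15171466, -0.2930293 ],
       [ 0.01295255, -0.78078399, -0.62466678,  0.8747633 ],
       [ 0.        ,  0.        ,  0.        ,  1.        ]])}
top {'mtx': array([[464.61160102,   0.        , 258.99790033],
       [  0.        , 464.61160102, 188.93720506],
       [  0.        ,   0.        ,   1.        ]]), 'k1': -0.05460641526521552, 'world_from_camera': array([[ 0.01745443, -0.99736632,  0.07039715,  0.40964931],
       [-0.99982379, -0.01789718, -0.0056635 , -0.10287376],
       [ 0.0069085 , -0.07028589, -0.99750297,  1.29529346],
       [ 0.        ,  0.        ,  0.        ,  1.        ]])}
{'mtx': array([[296.07786612,   0.        , 258.35367142],
       [  0.        , 296.07786612, 188.66291387],
       [  0.        ,  
[... 525 characters left out ...]
3908385e+00, -8.45927892e-02]), 'joint_vel': array([ 0.00167613, -0.00123455, -0.00049603,  0.00030378, -0.0012232 ,
        0.00038861]), 'joint_efforts': array([ 1.61174754e-03, -4.98026919e+01, -2.85704648e+01,  7.00677442e-02,
        2.38651555e-02, -2.43442685e-05]), 'eef_pos': array([ 0.13753933, -0.53224756,  0.21818496]), 'eef_rot': array([[ 9.68216175e-01,  2.50114791e-01, -1.73957632e-04],
       [ 2.50114843e-01, -9.68215721e-01,  9.39719047e-04],
       [ 6.66091195e-05, -9.53360566e-04, -9.99999543e-01]]), 'force': array([-0.56549187,  0.31939806,  0.3238432 ]), 'torque': array([5.06338138e-02, 6.76610128e-03, 8.60919386e-05]), 'gripper_force': 0.0, 'width': 0.0932337951250241}
```

View pics/scene0.png

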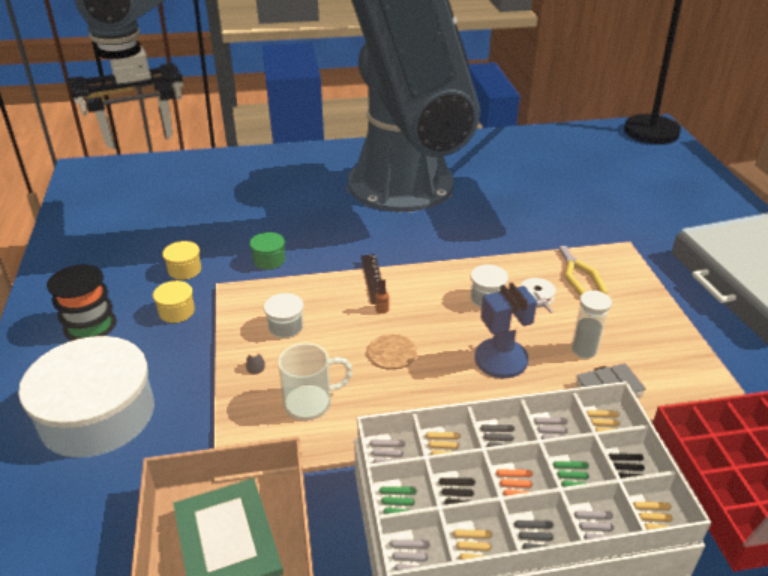

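View pics/top0.png

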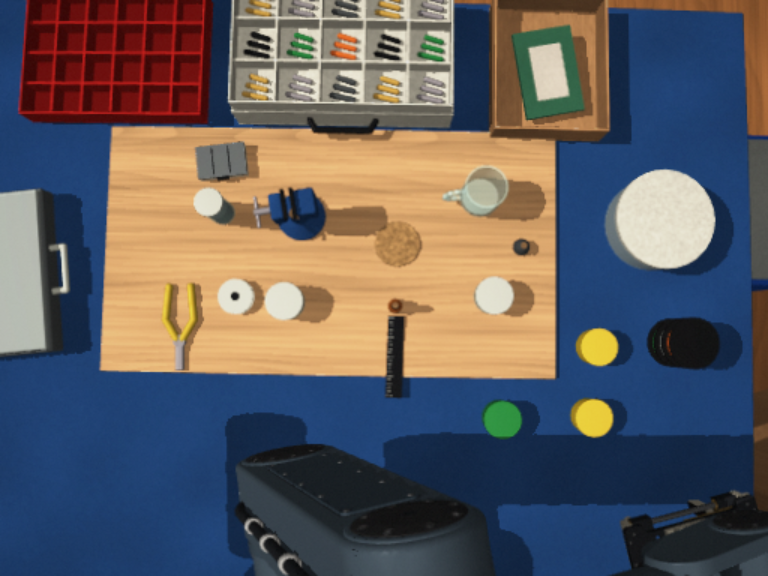

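The scene view shows all three white-lidded jars, the coaster and the vise. In the top view (768x576 display) the positions are:
- Tall jar lid: (209,203)
- Squat lids: (284,301) and (495,296)
- Spool: (236,296)
- Coaster: (398,243)
- Vise: (297,212)
- Mug: (484,190)
- Varnish: (396,305)
- Lead weight: (521,247)

Next I'll measure them.

```bash
cat > h.py <<'E'
import numpy as np,cv2
from cell import readout, viewer
def ray(name,uv,pose=None):
    i=viewer.camera_info(name); K=i["mtx"]
    d=cv2.undistortPoints(np.array([[uv]],float),K,np.array([i["k1"],0,0,0,0.]))[0,0]
    if name=="wrist":
        T=np.eye(4);T[:3,:3],T[:3,3]=pose["eef_rot"],pose["eef_pos"];W=T@i["tool_from_camera"]
    else: W=i["world_from_camera"]
    return W[:3,3],W[:3,:3]@np.array([d[0],d[1],1.])
def plane(o,d,z): return o+d*(z-o[2])/d[2]
def tri(*rs):
    A=0;b=0
    for o,d in rs:
        d=d/np.linalg.norm(d);P=np.eye(3)-np.outer(d,d);A=A+P;b=b+P@o
    p=np.linalg.solve(A,b);return p,[np.linalg.norm(np.cross(p-o,d/np.linalg.norm(d))) for o,d in rs]
def blobs(mask,amin,amax):
    cs,_=cv2.findContours(mask.astype(np.uint8),cv2.RETR_EXTERNAL,cv2.CHAIN_APPROX_NONE)
    return [(c,)+cv2.fitEllipse(c) for c in cs if amin<cv2.contourArea(c)<amax and len(c)>5]
def white(p,s=60,v=150):
    h=cv2.cvtColor(p,cv2.COLOR_RGB2HSV); return (h[...,1]<s)&(h[...,2]>v)
E
python3 - <<'E'
from h import *
for n in("top","scene"):
    p=np.load(f"pics/{n}0.npz")["p"]
    for c,e,ax,an in blobs(white(p),120,1500):
        o,d=ray(n,e);print(n,np.round(e,1),np.round(ax,1),cv2.contourArea(c),plane(o,d,.065).round(3),plane(o,d,.127).round(3))
# other things in top by hand, heights rough
for k,u,z in(("coaster",(398,243),.017),("vise",(297,212),.1),("mug",(484,190),.1),("varnish",(396,305),.08),("lead",(521,247),.04),("boxH",(222,160),.03),("boardR",(555,250),.012),("spool",(236,296),.03)):
    print(k,plane(*ray("top",(u[0]/1.5,u[1]/1.5)),z).round(3))
E
```

```text
top [188.9 200.2] [24.5 24.6] 471.0 [0.463 0.075 0.065] [0.46  0.066 0.127]
top [156.8 197.2] [22.5 23.6] 416.5 [0.47  0.161 0.065] [0.467 0.148 0.127]
top [329.1 196.6] [24. 25.] 468.5 [ 0.479 -0.297  0.065] [ 0.476 -0.287  0.127]
top [138.2 134.2] [17.8 18.6] 258.5 [0.638 0.217 0.065] [0.626 0.201 0.127]
top [319.3 127.3] [26.9 39.9] 520.5 [ 0.665 -0.269  0.065] [ 0.652 -0.261  0.127]
top [365.4  47.3] [23.5 43.2] 720.5 [ 0.891 -0.395  0.065] [ 0.866 -0.38   0.127]
scene [149.4 356.3] [38.8 49.2] 1364.0 [ 0.917 -0.397  0.065] [ 0.96  -0.389  0.127]
scene [206.1 252. ] [42.9 49.7] 1415.0 [ 0.666 -0.269  0.065] [ 0.728 -0.271  0.127]
scene [189.  205.2] [20.1 25.5] 397.5 [ 0.492 -0.297  0.065] [ 0.566 -0.297  0.127]
scene [396.9 201.9] [16.6 20.1] 239.5 [0.569 0.237 0.065] [0.638 0.196 0.127]
scene [360.3 193.9] [14.8 25.4] 246.5 [0.521 0.154 0.065] [0.594 0.119 0.127]
scene [325.8 184.8] [17.6 23.3] 296.5 [0.468 0.074 0.065] [0.545 0.046 0.127]
coaster [ 0.575 -0.126  0.017]
vise [0.615 0.051 0.1  ]
mug [ 0.66  -0.273  0.1  ]
varnish [ 0.458 -0.124  0.08 ]
lead [ 0.569 -0.35   0.04 ]
boxH [0.722 0.202 0.03 ]
boardR [ 0.568 -0.419  0.012]
spool [0.471 0.167 0.03 ]
```

Request:
send_rows([
  [4.8,-1.8,0.6,0,0,0,0],
  [4.8,-1.8,0.6,0,0,0,0],
  [4.8,-1.8,0.6,0,0,0,0],
  [4.8,-1.8,0.6,0,0,0,0],
  [4.8,-1.8,0.6,0,0,0,0],
  [4.8,-1.8,0.6,0,0,0,0],
  [4.8,-1.8,0.6,0,0,0,0],
  [4.8,-1.8,0.6,0,0,0,0],
])

```text
time: 1.1
eef_pos: [0.4745, -0.2958, 0.1702]
eef_rot: [[0.968, 0.25, -0.0], [0.25, -0.968, 0.0], [-0.0, -0.0, -1.0]]
force: [-1.2, -0.8, -0.1]
width: 0.0179
gripper_force: 0.0
```

```bash
cat >> h.py <<'E'
def look(name,v=150,amin=600,amax=40000,s=60,save=True):
    s_=readout.get_obs(); p,d=viewer.camera("wrist")
    if save: cv2.imwrite(f"pics/{name}.png",p[:,:,::-1]); np.savez(f"pics/{name}.npz",p=p,d=d,R=s_["eef_rot"],t=s_["eef_pos"])
    for c,e,ax,an in blobs(white(p,s,v),amin,amax):
        print("blob",np.round(e,1),np.round(ax,1),cv2.contourArea(c),[plane(*ray("wrist",e,s_),z).round(4) for z in(.060,.070,.128)])
    return s_,p,d
E
python3 - <<'E'
from h import *
s,p,d=look("w1"); print(s["time"],s["q"].round(3),s["eef_pos"].round(4),s["force"].round(2))
E
```

```text
blob [261.5 180.5] [68.5 69. ] 3689.0 [array([ 0.4791, -0.2983,  0.06  ]), array([ 0.4818, -0.2975,  0.07  ]), array([ 0.4978, -0.2928,  0.128 ])]
blob [497.1 106.8] [37.5 77.5] 1776.5 [array([ 0.6029, -0.4923,  0.06  ]), array([ 0.6012, -0.4845,  0.07  ]), array([ 0.5912, -0.4392,  0.128 ])]
blob [287.    8.4] [20.9 66.6] 921.0 [array([ 0.629 , -0.2812,  0.06  ]), array([ 0.6263, -0.281 ,  0.07  ]), array([ 0.6109, -0.2799,  0.128 ])]
1.1 [-0.641  0.422  1.676 -0.     1.044  0.677] [ 0.4745 -0.2958  0.1702] [-1.18 -0.76 -0.15]
```

Run:
```python
from h import *
z=np.load("pics/w1.npz");s=dict(eef_rot=z["R"],eef_pos=z["t"])
print(tri(ray("wrist",(261.5,180.5),s),ray("top",(329.1,196.6))))
print(tri(ray("wrist",(261.5,180.5),s),ray("scene",(189,202))))
dd=z["d"][170:190:5,255:268:5];print(dd.round(4))
o,r=ray("wrist",(261.5,180.5),s);print(o+r*np.median(dd))
# edge-on board depth
for uv in((200,250),(330,240)):
    o,r=ray("wrist",uv,s);print(uv,o+r*z["d"][uv[1],uv[0]])
```

```text
(array([ 0.47951437, -0.2976927 ,  0.06094076]), [np.float64(0.0005630612189446012), np.float64(0.000563061218944638)])
(array([ 0.48119471, -0.29691009,  0.06727639]), [np.float64(0.000820512061200569), np.float64(0.0008205120612004959)])
[[0.2802 0.2807 0.2803]
 [0.2807 0.2814 0.2818]
 [0.2827 0.282  0.2834]
 [0.2847 0.2848 0.2847]]
[ 0.48071963 -0.2978441   0.06586923]
(200, 250) [ 0.36176067 -0.25129785  0.01411415]
(330, 240) [ 0.41438424 -0.40181132  0.01346777]
```

View pics/w1.png

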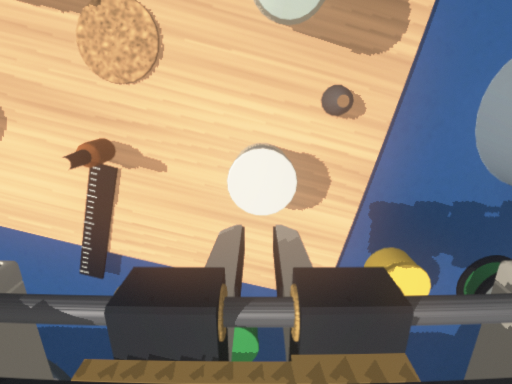

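Squat lid A is centred at pixel (262,181), with its top near z 0.066. Lining up over it and going down.

Request:
send_rows([
  [0.5,0.3,4,0,0,0,0],
  [0,0,4,0,0,0,0],
  [0,0,1.4,0,0,0,0],
  [0,0,0,0,0,0,0],
  [0,0,0.3,0,0,0,0],
  [0,0,0.3,0,0,0,0],
])

```text
time: 1.9
eef_pos: [0.4794, -0.2991, 0.0716]
eef_rot: [[0.968, 0.25, 0.002], [0.25, -0.968, -0.001], [0.001, 0.002, -1.0]]
force: [1.1, 0.6, -0.2]
width: 0.0
gripper_force: 0.0
```

Request:
send_rows([
  [0,0,0.2,0,0,0,0],
  [0,0,0.2,0,0,0,0],
  [0,0,0.2,0,0,0,0],
  [0,0,0,0,0,0,0],
])

```text
time: 2.4
eef_pos: [0.4789, -0.2987, 0.0645]
eef_rot: [[0.968, 0.25, -0.0], [0.25, -0.968, 0.0], [-0.0, -0.0, -1.0]]
force: [0.1, 0.4, 0.4]
width: 0.0005
gripper_force: 0.0
```

Request:
send_rows([
  [0,0,0.2,0,0,0,0],
  [0,0,0.1,0,0,0,0],
  [0,0,0.1,0,0,0,0],
  [0,0,0,0,0,0,0],
])

```text
time: 2.9
eef_pos: [0.479, -0.2987, 0.061]
eef_rot: [[0.968, 0.25, 0.0], [0.25, -0.968, -0.0], [0.0, 0.0, -1.0]]
force: [-1.5, 1.2, 5.3]
width: 0.0007
gripper_force: 2.6
```

Request:
send_rows([
  [0,0,0.1,0,0,0,0],
  [0,0,0.1,0,0,0,0],
  [0,0,0,0,0,0,0],
])

```text
time: 3.28
eef_pos: [0.4791, -0.2988, 0.0601]
eef_rot: [[0.968, 0.25, 0.0], [0.25, -0.968, -0.0], [0.0, 0.0, -1.0]]
force: [-5.8, 3.6, 19.5]
width: 0.0003
gripper_force: 9.5
```

Request:
send_rows([
  [0,0,0.1,0,0,0,0],
  [0,0,0,0,0,0,0],
])

```text
time: 3.52
eef_pos: [0.4792, -0.2988, 0.06]
eef_rot: [[0.968, 0.25, 0.001], [0.25, -0.968, -0.001], [0.0, 0.001, -1.0]]
force: [-8.0, 6.2, 30.4]
width: 0.0005
gripper_force: 14.9
```

Request:
send_rows([
  [0,0,-5.6,0,0,0,0],
  [0,0,-5.6,0,0,0,0],
  [1.3,-6.0,0,0,0,0,0],
  [1.3,-6.0,0,0,0,0,0],
  [1.3,-6.0,0,0,0,0,0],
  [1.3,-6.0,0,0,0,0,0],
  [1.3,-6.0,0,0,0,0,0],
  [1.1,-6.0,0,0,0,0,0],
])

```text
time: 4.53
eef_pos: [0.4623, 0.0708, 0.1699]
eef_rot: [[0.968, 0.25, 0.001], [0.25, -0.968, 0.0], [0.001, 0.0, -1.0]]
force: [1.5, 0.5, 0.1]
width: 0.0009
gripper_force: 0.0
```

Request:
send_rows([
  [0,0,0,0,0,0,0],
])

```text
time: 4.65
eef_pos: [0.4619, 0.0721, 0.1697]
eef_rot: [[0.967, 0.255, 0.0], [0.255, -0.967, 0.0], [0.0, -0.0, -1.0]]
force: [0.2, -0.4, -0.4]
width: 0.0006
gripper_force: 0.0
```

Run:
```python
from h import *
s,p,d=look("w2"); print(s["time"],s["q"].round(3),s["eef_pos"].round(4),s["force"].round(2))
for c,e,ax,an in blobs(white(p),2500,6000):
    print(tri(ray("wrist",e,s),ray("top",(188.9,200.2))),tri(ray("wrist",e,s),ray("top",(156.8,197.2))))
    u,v=map(int,e);o,r=ray("wrist",e,s);print(o+r*np.median(d[v-5:v+6,u-5:u+6]))
```

```text
blob [255.3 184.6] [68.1 70.5] 3704.5 [array([0.4612, 0.0744, 0.06  ]), array([0.4641, 0.0751, 0.07  ]), array([0.4811, 0.0788, 0.128 ])]
blob [171.4 145.4] [61.  63.9] 3058.0 [array([0.4783, 0.1605, 0.06  ]), array([0.4807, 0.158 , 0.07  ]), array([0.4941, 0.1437, 0.128 ])]
4.65 [0.055 0.265 1.909 0.    0.968 1.368] [0.4619 0.0721 0.1697] [ 0.22 -0.42 -0.37]
(array([0.46318782, 0.07498842, 0.06713989]), [np.float64(0.00012200171238986078), np.float64(0.00012200171238988188)]) (array([0.48213276, 0.10706115, 0.20152946]), [np.float64(0.030930002700979765), np.float64(0.03093000270097983)])
[0.46381721 0.07500975 0.06905293]
(array([0.47600451, 0.10910149, 0.10535341]), [np.float64(0.04166285950281066), np.float64(0.0416628595028106)]) (array([0.47131386, 0.16827268, 0.02958134]), [np.float64(0.0003086634319797725), np.float64(0.00030866343197981887)])
[0.47219563 0.16699781 0.03347194]
```

Request:
send_rows([
  [0.2,-0.25,4,0,0,0,0],
  [0,0,4,0,0,0,0],
  [0,0,1.4,0,0,0,0],
  [0,0,0.3,0,0,0,0],
  [0,0,0.2,0,0,0,0],
  [0,0,0.2,0,0,0,0],
  [0,0,0,0,0,0,0],
])

```text
time: 5.58
eef_pos: [0.4641, 0.0718, 0.0691]
eef_rot: [[0.968, 0.25, 0.001], [0.25, -0.968, 0.0], [0.001, 0.0, -1.0]]
force: [0.4, 1.0, 0.2]
width: 0.0004
gripper_force: 0.0
```

Request:
send_rows([
  [0,0,0.2,0,0,0,0],
  [0,0,0.2,0,0,0,0],
  [0,0,0.1,0,0,0,0],
  [0,0,0,0,0,0,0],
])

```text
time: 6.08
eef_pos: [0.4642, 0.0718, 0.064]
eef_rot: [[0.968, 0.25, 0.001], [0.25, -0.968, 0.0], [0.001, 0.0, -1.0]]
force: [-1.7, -0.0, 4.4]
width: 0.0002
gripper_force: 2.4
```

Request:
send_rows([
  [0,0,0.2,0,0,0,0],
  [0,0,0.2,0,0,0,0],
  [0,0,0.1,0,0,0,0],
  [0,0,0,0,0,0,0],
])

```text
time: 6.58
eef_pos: [0.4643, 0.0719, 0.06]
eef_rot: [[0.968, 0.25, 0.001], [0.25, -0.968, -0.0], [0.001, 0.0, -1.0]]
force: [-6.8, -0.1, 24.0]
width: 0.0006
gripper_force: 11.7
```

Request:
send_rows([
  [0,0,-5.8,0,0,0,0],
  [0,0,-5.8,0,0,0,0],
  [0,0,-5.8,0,0,0,0],
  [4.7,-2.1,0,0,0,0,0],
  [4.7,-2.1,0,0,0,0,0],
  [4.7,-2.1,0,0,0,0,0],
  [4.7,-2.1,0,0,0,0,0],
  [0,0,0,0,0,0,0],
])

```text
time: 7.58
eef_pos: [0.626, 0.2018, 0.2312]
eef_rot: [[0.968, 0.252, -0.001], [0.252, -0.968, -0.0], [-0.001, -0.0, -1.0]]
force: [-0.2, -0.2, -0.8]
width: 0.0002
gripper_force: 0.0
```

Run:
```python
from h import *
s,p,d=look("w3"); print(s["time"],s["q"].round(3),s["eef_pos"].round(4),s["force"].round(2))
for c,e,ax,an in blobs(white(p),1000,6000):
    print(tri(ray("wrist",e,s),ray("top",(138.2,134.2))))
    u,v=map(int,e);o,r=ray("wrist",e,s);print(e,o+r*np.median(d[v-5:v+6,u-5:u+6]))
```

```text
blob [259.3 181.9] [47.8 61.6] 1958.5 [array([0.6114, 0.1964, 0.06  ]), array([0.6142, 0.1971, 0.07  ]), array([0.6306, 0.2015, 0.128 ])]
blob [462.   18.1] [ 42.4 172. ] 3600.5 [array([0.8371, 0.0366, 0.06  ]), array([0.8332, 0.0421, 0.07  ]), array([0.8108, 0.0739, 0.128 ])]
blob [344.4   3.9] [ 36.8 151.8] 675.5 [array([0.8157, 0.1602, 0.06  ]), array([0.8125, 0.162 , 0.07  ]), array([0.7937, 0.1726, 0.128 ])]
7.575 [0.241 0.539 1.332 0.    1.272 1.557] [0.626  0.2018 0.2312] [-0.21 -0.19 -0.84]
(array([0.62804574, 0.20165679, 0.12086346]), [np.float64(0.0008722060313246978), np.float64(0.0008722060313246743)])
(259.34832763671875, 181.86395263671875) [0.6303978  0.20144609 0.12732832]
(array([0.66180173, 0.17183585, 0.32049214]), [np.float64(0.07222936013902034), np.float64(0.0722293601390203)])
(462.0272216796875, 18.07665252685547) [0.8258336  0.05258002 0.08916497]
```

View pics/w3.png

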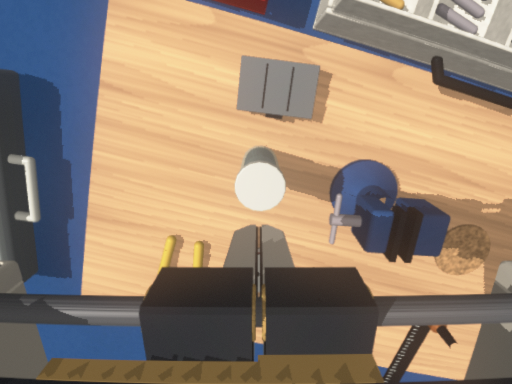

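The tall jar's lid is at pixel (260,186), with its glass showing just above. The vise handle is about 80 px to the right, well clear. I'll tighten the mask on the lid.

Run:
```python
from h import *
z=np.load("pics/w3.npz");p=z["p"];s=dict(eef_rot=z["R"],eef_pos=z["t"])
print(p[145:215:5,260].tolist())
for v,sa in((185,60),(200,60),(200,30),(215,30)):
    for c,e,ax,an in blobs(white(p,sa,v)[100:240,200:320],800,4000):
        e=(e[0]+200,e[1]+100);print(v,sa,np.round(e,1),np.round(ax,1),plane(*ray("wrist",e,s),.128).round(4),tri(ray("wrist",e,s),ray("top",(138.2,134.2)))[0].round(4))
q=np.load("pics/top0.npz")["p"]
for v,sa in((150,30),(185,30),(200,30)):
    for c,e,ax,an in blobs(white(q,sa,v)[110:160,115:160],80,800):
        e=(e[0]+115,e[1]+110);print("top",v,sa,np.round(e,1),np.round(ax,1),plane(*ray("top",e),.128).round(4))
```

```text
[[221, 184, 145], [122, 118, 107], [124, 123, 113], [141, 135, 123], [238, 234, 223], [238, 235, 223], [239, 235, 223], [238, 234, 223], [239, 234, 223], [238, 234, 223], [238, 234, 224], [238, 234, 224], [238, 235, 224], [232, 226, 211]]
185 60 [258.8 184.1] [47.6 56.3] [0.6283 0.2015 0.128 ] [0.6271 0.2014 0.1242]
200 60 [259.4 186.2] [47.7 50.1] [0.6265 0.2004 0.128 ] [0.6263 0.2005 0.1278]
200 30 [259.5 185.9] [47.1 49.1] [0.6267 0.2004 0.128 ] [0.6264 0.2005 0.1275]
215 30 [259.5 186. ] [46.8 49.1] [0.6266 0.2003 0.128 ] [0.6264 0.2005 0.1276]
top 150 30 [138.4 134.3] [17.4 17.9] [0.6259 0.2001 0.128 ]
top 185 30 [138.3 134.4] [17.4 17.6] [0.6258 0.2003 0.128 ]
top 200 30 [138.2 134.3] [17.1 17.6] [0.6261 0.2006 0.128 ]
```

Request:
send_rows([
  [0,0.1,4.5,0,0,0,0],
  [0,0,4.0,0,0,0,0],
  [0,0,1,0,0,0,0],
  [0,0,0.3,0,0,0,0],
  [0,0,0.2,0,0,0,0],
  [0,0,0.2,0,0,0,0],
  [0,0,0,0,0,0,0],
])

```text
time: 8.5
eef_pos: [0.6252, 0.1992, 0.1311]
eef_rot: [[0.968, 0.25, 0.001], [0.25, -0.968, 0.0], [0.001, -0.0, -1.0]]
force: [0.3, -1.2, -0.4]
width: 0.0005
gripper_force: 0.0
```

Request:
send_rows([
  [0,0,0.2,0,0,0,0],
  [0,0,0.2,0,0,0,0],
  [0,0,0,0,0,0,0],
])

```text
time: 8.88
eef_pos: [0.6251, 0.1992, 0.1265]
eef_rot: [[0.968, 0.25, -0.0], [0.25, -0.968, -0.0], [-0.0, -0.0, -1.0]]
force: [0.2, 0.5, -0.3]
width: 0.0007
gripper_force: 0.0
```

Request:
send_rows([
  [0,0,0.2,0,0,0,0],
  [0,0,0.2,0,0,0,0],
  [0,0,0.1,0,0,0,0],
  [0,0,0,0,0,0,0],
])

```text
time: 9.38
eef_pos: [0.6254, 0.1993, 0.1224]
eef_rot: [[0.968, 0.25, 0.001], [0.25, -0.968, 0.0], [0.001, 0.0, -1.0]]
force: [-1.1, -1.2, 5.9]
width: 0.0008
gripper_force: 2.9
```

Request:
send_rows([
  [0,0,0.1,0,0,0,0],
  [0,0,0.1,0,0,0,0],
  [0,0,0,0,0,0,0],
])

```text
time: 9.75
eef_pos: [0.6263, 0.1995, 0.1223]
eef_rot: [[0.968, 0.25, 0.004], [0.25, -0.968, 0.001], [0.004, 0.0, -1.0]]
force: [-4.4, -0.7, 18.4]
width: 0.0008
gripper_force: 9.1
```

Request:
send_rows([
  [0,0,-4,0,0,0,0],
  [0,0,-4,0,0,-10,8],
  [0,0,-3,0,0,-10,8],
  [0,0,0,0,0,-10,8],
  [0,0,0,0,0,-10,8],
  [0,0,0,0,0,-10,8],
  [0,0,0,0,0,-10,8],
  [0,0,0,0,0,-10,8],
])

```text
time: 10.75
eef_pos: [0.625, 0.1992, 0.2295]
eef_rot: [[0.09, 0.996, -0.0], [0.996, -0.09, -0.0], [-0.0, -0.0, -1.0]]
force: [0.3, -0.1, -0.0]
width: 0.0658
gripper_force: 0.0
```

Request:
send_rows([
  [0,0,0,0,0,-10,8],
  [0,0,0,0,0,-8,8],
  [0,0,0,0,0,0,8],
])

```text
time: 11.12
eef_pos: [0.625, 0.1992, 0.2295]
eef_rot: [[-0.215, 0.977, -0.0], [0.977, 0.215, -0.0], [0.0, -0.0, -1.0]]
force: [0.5, -0.0, -0.6]
width: 0.0801
gripper_force: 0.0
```

Run:
```python
from h import *
s,p,d=look("w4",v=200,amin=800,amax=4000); print(s["time"],s["q"].round(3),s["eef_pos"].round(4),s["eef_rot"].round(3).tolist(),s["width"])
p2,_=viewer.camera("scene");cv2.imwrite("pics/s4.png",cv2.resize(p2[120:280,150:470,::-1],(800,400)))
```

```text
blob [112.5 236. ] [44.1 52.9] 1830.5 [array([0.4611, 0.0758, 0.06  ]), array([0.4654, 0.0819, 0.07  ]), array([0.4903, 0.1171, 0.128 ])]
blob [260.5 184.4] [47.3 49.3] 1827.5 [array([0.6297, 0.1827, 0.06  ]), array([0.629 , 0.1856, 0.07  ]), array([0.6249, 0.2025, 0.128 ])]
blob [135.5 161. ] [49.8 51.6] 1999.5 [array([0.4813, 0.1793, 0.06  ]), array([0.485 , 0.1823, 0.07  ]), array([0.5064, 0.1998, 0.128 ])]
11.125 [0.238 0.537 1.34  0.    1.266 0.021] [0.625  0.1992 0.2295] [[-0.215, 0.977, -0.0], [0.977, 0.215, -0.0], [0.0, -0.0, -1.0]] 0.08010858496516451
```

View pics/w4.png

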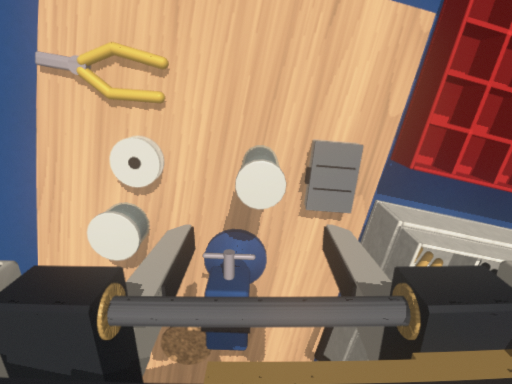

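View pics/s4.png

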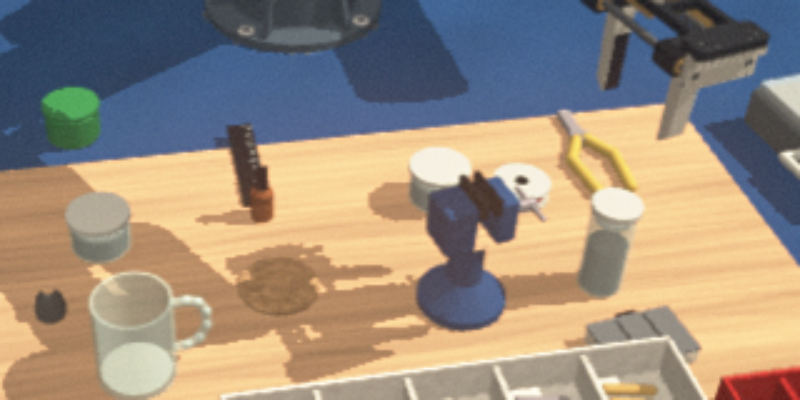

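Lid at (260,184) in the wrist view, centred to within 1.5 mm between the open fingers. In the scene crop all three lids look seated. Descending to grasp.

Request:
send_rows([
  [0.15,0,4,0,0,0,8],
  [0,0,4,0,0,0,8],
  [0,0,4,0,0,0,8],
  [0,0,3,0,0,0,8],
  [0,0,1.4,0,0,0,8],
  [0,0,0,0,0,0,8],
])

```text
time: 11.98
eef_pos: [0.6246, 0.2006, 0.0653]
eef_rot: [[-0.215, 0.977, -0.001], [0.977, 0.215, -0.0], [-0.0, -0.001, -1.0]]
force: [-0.2, 0.0, 0.2]
width: 0.0802
gripper_force: 0.0
```

Request:
send_rows([
  [0,0,0,0,0,0,3.5],
  [0,0,0,0,0,0,3.5],
  [0,0,0,0,0,0,3.5],
  [0,0,0,0,0,0,3.5],
  [0,0,0,0,0,0,3.5],
  [0,0,0,0,0,0,3.5],
], squeeze=35)

```text
time: 12.72
eef_pos: [0.6251, 0.2007, 0.0661]
eef_rot: [[-0.216, 0.976, 0.001], [0.976, 0.216, 0.0], [0.0, 0.001, -1.0]]
force: [0.4, -0.2, 4.5]
width: 0.0492
gripper_force: 35.0
```

Request:
send_rows([
  [0,0,0,0,0,0,3.5],
  [0,0,0,0,0,0,3.5],
])

```text
time: 12.98
eef_pos: [0.6251, 0.2007, 0.0661]
eef_rot: [[-0.216, 0.976, 0.001], [0.976, 0.216, 0.0], [0.0, 0.001, -1.0]]
force: [0.1, 1.5, 5.7]
width: 0.0489
gripper_force: 35.0
```

Run:
```python
from h import *
p,_=viewer.camera("wrist");q,_=viewer.camera("scene")
a=cv2.resize(p[200:384,130:400,::-1],(540,368)); b=cv2.resize(q[120:260,320:460,::-1],(560,560))
c=np.zeros((560,800,3),np.uint8); a=cv2.resize(a,(400,272));b=cv2.resize(b,(400,400));c[:272,:400]=a;c[:400,400:]=b
cv2.imwrite("pics/g5.png",c[:400])
```

```text
(no output)
```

View pics/g5.png

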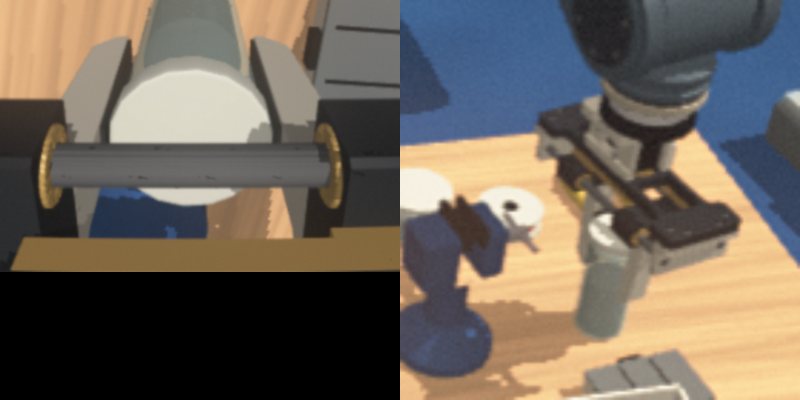

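The wrist crop shows the finger faces touching the lid's edge (opening 49 mm), with gaps beside the glass. I'll let go and grasp again with the tool tilted, so the fingers pass under the lid. First I'll fit the arm geometry to check it can reach.

Request:
send_rows([
  [0,0,0,0,0,0,8],
  [0,0,0,0,0,0,8],
  [0,0,0,0,0,0,8],
  [0,0,-4,0,0,0,8],
  [0,0,-5,0,0,0,8],
  [0,0,-5,0,0,0,8],
  [0,0,-2.5,0,0,0,8],
  [0,0,0,0,0,0,8],
])

```text
time: 14.08
eef_pos: [0.6254, 0.2008, 0.2323]
eef_rot: [[-0.216, 0.976, 0.003], [0.976, 0.216, 0.001], [0.0, 0.003, -1.0]]
force: [-0.9, 1.1, 0.2]
width: 0.0803
gripper_force: 0.0
```

Run:
```python
from h import *
s,p,d=look("w6",v=200,amin=800,amax=4000); q=s["q"];print(s["time"],q.round(4),s["eef_pos"].round(4))
D=[(.3512,1.6523,.13754,-.53225,.2182),(.422,1.676,.4745,-.2958,.1702),(.265,1.909,.4619,.0721,.1697),(.539,1.332,.626,.2018,.2312),(.537,1.34,.625,.1992,.2295),(q[1],q[2],*s["eef_pos"])]
A=[];b=[]
for a,c,x,y,z in D:
    A.append([1,0,np.sin(a),np.sin(a+c),np.cos(a+c)]);b.append(np.hypot(x,y))
    A.append([0,1,np.cos(a),np.cos(a+c),-np.sin(a+c)]);b.append(z)
r=np.linalg.lstsq(np.array(A),b,rcond=None);print(r[0].round(4),(np.array(A)@r[0]-b).round(4),r[3])
```

```text
blob [112.4 236.1] [44.  52.5] 1814.0 [array([0.4611, 0.0758, 0.06  ]), array([0.4654, 0.0819, 0.07  ]), array([0.49  , 0.1171, 0.128 ])]
blob [259.3 185. ] [46.6 48.8] 1783.0 [array([0.6297, 0.1826, 0.06  ]), array([0.629 , 0.1855, 0.07  ]), array([0.6248, 0.2025, 0.128 ])]
blob [135.4 161.5] [49.8 51.2] 1989.5 [array([0.4813, 0.1796, 0.06  ]), array([0.485 , 0.1826, 0.07  ]), array([0.5062, 0.2001, 0.128 ])]
14.075 [ 0.2399  0.5341  1.3367 -0.      1.2676  0.0219] [0.6254 0.2008 0.2323]
[ 0.0029 -0.0165  0.4853  0.4378  0.0412] [ 0.0003  0.      0.0002  0.0002 -0.0003 -0.0001  0.0003 -0.      0.0002
 -0.0002 -0.0008  0.0002] [4.22521996 3.45786524 0.3810214  0.20776912 0.04836281]
```

Request:
send_rows([
  [0,0,0,0,-10,0,8],
  [0,0,0,0,-10,0,8],
  [0,0,0,0,-10,0,8],
  [0,0,0,0,-10,0,8],
  [0,0,0,0,0,0,8],
])

```text
time: 14.75
eef_pos: [0.6233, 0.202, 0.2267]
eef_rot: [[-0.172, 0.976, 0.136], [0.746, 0.219, -0.629], [-0.643, -0.006, -0.765]]
force: [1.0, 0.3, -0.2]
width: 0.08
gripper_force: 0.0
```

Run:
```python
from h import *
s=readout.get_obs(); q=s["q"];print(s["time"],q.round(4),s["eef_pos"].round(4),s["eef_rot"].round(3).tolist())
```

```text
14.75 [ 0.5047  0.6721  1.2805 -0.6692  1.4568  0.4529] [0.6233 0.202  0.2267] [[-0.172, 0.976, 0.136], [0.746, 0.219, -0.629], [-0.643, -0.006, -0.765]]
```

```bash
cat > kin.py <<'E'
import numpy as np
from scipy.spatial.transform import Rotation as Ro
from scipy.optimize import least_squares
P=dict(a=.0029,L2=.4853,A=.4378,B=.0412,c=-.0165,Lt=.34,s=-np.pi/2)
LIM=np.array([[-2.75,2.75],[-.79,2.1],[.01,2.65],[-1.57,4.71],[.07,3.14],[-2.87,2.87]])
E_=lambda ax,a:Ro.from_euler(ax,a).as_matrix()
def fk(q,P=P):
    a,b=q[1],q[1]+q[2]
    w=np.array([P['a']+P['L2']*np.sin(a)+P['A']*np.sin(b)+P['B']*np.cos(b),0,P['c']+P['Lt']+P['L2']*np.cos(a)+P['A']*np.cos(b)-P['B']*np.sin(b)])
    R=E_('z',q[0])@E_('y',b)@E_('z',P.get('s4',1)*q[3])@E_('y',q[4])@E_('z',q[5]+P['s'])
    return E_('z',q[0])@w+R[:,2]*P['Lt'],R
def ik(p,R,q0):
    f=lambda q:np.r_[(fk(q)[0]-p)*5,(Ro.from_matrix(R.T@fk(q)[1])).as_rotvec()]
    r=least_squares(f,np.clip(q0,LIM[:,0]+1e-6,LIM[:,1]-1e-6),bounds=(LIM[:,0],LIM[:,1]));return r.x,np.abs(r.fun).max()
E
python3 - <<'E'
from kin import *
q=[ .5047,.6721,1.2805,-.6692,1.4568,.4529];t=np.array([.6233,.202,.2267]);R=np.array([[-0.172,0.976,0.136],[0.746,0.219,-0.629],[-0.643,-0.006,-0.765]])
for s in(np.pi/2,-np.pi/2):
  for s4 in(1,-1):
    p,r=fk(q,dict(P,s=s,s4=s4));print(s,s4,r.round(3).tolist())
for L in np.arange(.2,.5,.03):
    print(L.round(2),(fk(q,dict(P,Lt=L))[0]-t).round(4))
E
```

```text
1.5707963267948966 1 [[-0.172, 0.976, 0.136], [0.746, 0.219, -0.629], [-0.643, -0.007, -0.766]]
1.5707963267948966 -1 [[0.222, 0.86, -0.46], [0.893, 0.01, 0.45], [0.392, -0.51, -0.766]]
-1.5707963267948966 1 [[0.172, -0.976, 0.136], [-0.746, -0.219, -0.629], [0.643, 0.007, -0.766]]
-1.5707963267948966 -1 [[-0.222, -0.86, -0.46], [-0.893, -0.01, 0.45], [-0.392, 0.51, -0.766]]
0.2 [ 0.0132  0.0088 -0.0179]
0.23 [ 0.0173 -0.0101 -0.0109]
0.26 [ 0.0213 -0.029  -0.0038]
0.29 [ 0.0254 -0.0478  0.0032]
0.32 [ 0.0295 -0.0667  0.0102]
0.35 [ 0.0336 -0.0856  0.0173]
0.38 [ 0.0377 -0.1044  0.0243]
0.41 [ 0.0418 -0.1233  0.0313]
0.44 [ 0.0459 -0.1421  0.0384]
0.47 [ 0.05   -0.161   0.0454]
```

Run:
```python
from kin import *
q=[ .5047,.6721,1.2805,-.6692,1.4568,.4529];t=np.array([.6233,.202,.2267])
R1=E_('z',q[0]);R3=R1@E_('y',q[1]+q[2]);R4=R3@E_('z',q[3]);R5=R4@E_('y',q[4])
p0=fk(q,dict(P,Lt=0))[0]
# Lt: z up + R5z ; e: +radial (a) + R5x ; B2: moved from before q4 to after
M=np.c_[np.array([0,0,1.])+R5[:,2], R1[:,0]+R5[:,0], R4[:,0]-R3[:,0]]
print(np.linalg.lstsq(M,t-p0,rcond=None),np.linalg.cond(M))
for c in([0,1],[0,2]):print(c,np.linalg.lstsq(M[:,c],t-p0,rcond=None)[:2],M[:,c]@np.linalg.lstsq(M[:,c],t-p0,rcond=None)[0]-(t-p0))
```

```text
(array([ 0.26790053,  0.05690012, -0.07181646]), array([], dtype=float64), np.int32(3), array([0.9443778 , 0.25219997, 0.18569485])) 5.085643564081072
[0, 1] (array([0.20776915, 0.04168049]), array([0.00032045])) [ 0.01728362  0.00221671 -0.00410046]
[0, 2] (array([ 0.26936967, -0.05939141]), array([0.00020727])) [ 0.00062918 -0.00490569 -0.01352082]
```

```bash
cat > kin.py <<'E'
import numpy as np
from scipy.spatial.transform import Rotation as Ro
from scipy.optimize import least_squares
LIM=np.array([[-2.75,2.75],[-.79,2.1],[.01,2.65],[-1.57,4.71],[.07,3.14],[-2.87,2.87]])
E_=lambda ax,a:Ro.from_euler(ax,a).as_matrix()
try: X=np.load('kin.npy')
except Exception: X=np.zeros(7)
def basis(q):
    R1=E_('z',q[0]);R2=R1@E_('y',q[1]);R3=R2@E_('y',q[2]);R5=R3@E_('z',q[3])@E_('y',q[4])
    return np.c_[[0,0,1.],R1[:,0],R2[:,2],R3[:,2],R3[:,0],R5[:,0],R5[:,2]],R5@E_('z',q[5]+np.pi/2)
def fk(q): M,R=basis(q);return M@X,R
def ik(p,R,q0):
    f=lambda q:np.r_[(fk(q)[0]-p)*5,Ro.from_matrix(R.T@fk(q)[1]).as_rotvec()]
    r=least_squares(f,np.clip(q0,LIM[:,0]+1e-6,LIM[:,1]-1e-6),bounds=(LIM[:,0],LIM[:,1]));return r.x,np.abs(r.fun).max()
E
python3 - <<'E'
from kin import *
D=[([-1.4026,.35118,1.65228,0,1.13908],(.13754,-.53225,.21818)),([-.641,.422,1.676,0,1.044],(.4745,-.2958,.1702)),([.055,.265,1.909,0,.968],(.4619,.0721,.1697)),([.241,.539,1.332,0,1.272],(.626,.2018,.2312)),([.2399,.5341,1.3367,0,1.2676],(.6254,.2008,.2323)),([ .5047,.6721,1.2805,-.6692,1.4568],(.6233,.202,.2267))]
M=np.vstack([basis(q+[0])[0] for q,_ in D]);b=np.hstack([t for _,t in D])
for lab,fix in(("free",None),("a=0",0.)):
    M2,b2=(M,b) if fix is None else (np.vstack([M,[0,1,0,0,0,0,0]]),np.r_[b,0])
    r=np.linalg.lstsq(M2,b2,rcond=None);print(lab,r[0].round(4),np.abs(M2@r[0]-b2).max().round(4),r[3].round(3))
np.save('kin.npy',r[0])
E
```

```text
free [0.2831 0.0806 0.4232 0.4385 0.0885 0.0359 0.2003] 0.0465 [4.848 4.23  0.59  0.388 0.273 0.133 0.084]
a=0 [0.2496 0.0017 0.4492 0.4632 0.055  0.0044 0.2088] 0.0465 [4.854 4.263 0.832 0.586 0.388 0.272 0.092]
```

```bash
sed -i 's/R3\[:,0\],R5/R3[:,0],R1[:,1],R5/; s/zeros(7)/zeros(8)/' kin.py; rm kin.npy
python3 - <<'E'
from kin import *
D=[([-1.4026,.35118,1.65228,0,1.13908],(.13754,-.53225,.21818)),([-.641,.422,1.676,0,1.044],(.4745,-.2958,.1702)),([.055,.265,1.909,0,.968],(.4619,.0721,.1697)),([.241,.539,1.332,0,1.272],(.626,.2018,.2312)),([.2399,.5341,1.3367,0,1.2676],(.6254,.2008,.2323)),([ .5047,.6721,1.2805,-.6692,1.4568],(.6233,.202,.2267))]
M=np.vstack([basis(q+[0])[0] for q,_ in D]);b=np.hstack([t for _,t in D])
for fix in([],[1],[1,6],[1,4],[1,4,6]):
    k=[i for i in range(8) if i not in fix]
    r=np.linalg.lstsq(M[:,k],b,rcond=None);x=np.zeros(8);x[k]=r[0];print(fix,x.round(4),np.abs(M@x-b).max().round(4),r[3].round(3)[-2:])
    if fix==[1,6]: np.save('kin.npy',x)
E
```

```text
[] [ 2.595e-01  1.000e-04  4.870e-01  4.379e-01  4.110e-02  4.660e-02
 -2.000e-04  2.776e-01] 0.0002 [0.132 0.084]
[1] [ 2.595e-01  0.000e+00  4.870e-01  4.379e-01  4.100e-02  4.660e-02
 -2.000e-04  2.777e-01] 0.0002 [0.271 0.092]
[1, 6] [0.2591 0.     0.4872 0.438  0.0408 0.0466 0.     0.2776] 0.0002 [0.384 0.118]
[1, 4] [0.1926 0.     0.5129 0.4261 0.     0.0466 0.0174 0.2766] 0.0035 [0.271 0.221]
[1, 4, 6] [0.1971 0.     0.5052 0.4112 0.     0.0467 0.     0.2795] 0.0056 [0.492 0.225]
```

```bash
cat >> kin.py <<'E'
def pose(c,phi,t,hp,sg=1):
    """TCP pose: pinch at c(xy), height hp; body toward phi(deg), tilt t(deg) from vertical; closing axis horizontal"""
    f,t=np.radians([phi,t]);b=np.array([np.cos(f),np.sin(f),0]);z=-np.sin(t)*b-np.cos(t)*np.array([0,0,1.])
    y=sg*np.array([-b[1],b[0],0]);x=np.cross(y,z);return np.array([*c,hp])+.0188*z,np.c_[x,y,z]
def sols(p,R,n=12,seed=0):
    g=np.random.default_rng(seed);out=[]
    for _ in range(n):
        q0=np.r_[np.arctan2(p[1],p[0]),.6,1.6,g.uniform(-1.5,4.6),g.uniform(.1,2),g.uniform(-2.8,2.8)]
        q,e=ik(p,R,q0)
        if e<1e-4 and not any(np.abs(q-o).max()<.02 for o in out): out.append(q)
    return out
E
python3 - <<'E'
from kin import *
for nm,c,hp,phis in(("jar",(.6257,.2005),.067,(90,115,140,165)),("coaster",(.575,-.126),.072,(140,165,190,-90))):
  for t in(35,45):
    for phi in phis:
      for q in sols(*pose(c,phi,t,hp)): print(nm,t,phi,q.round(2))
E
```

```text
jar 35 90 [ 0.44  0.89  1.29 -0.57  1.3  -2.45]
jar 35 115 [ 0.47  0.8   1.49 -0.74  1.02 -2.66]
jar 35 140 [ 0.45  0.72  1.67 -0.93  0.71 -2.85]
jar 45 90 [ 0.49  0.96  1.23 -0.68  1.43 -2.38]
jar 45 115 [ 0.52  0.85  1.47 -0.9   1.11 -2.51]
jar 45 140 [ 0.5   0.75  1.7  -1.21  0.78 -2.56]
jar 45 165 [ 0.41  0.68  1.89  4.54  0.46 -2.44]
coaster 35 140 [-0.17  0.55  2.01 -1.47  0.3  -2.8 ]
coaster 35 165 [-0.31  0.53  2.07  2.77  0.07 -1.24]
coaster 35 190 [-0.44  0.54  2.03  1.44  0.34 -0.39]
coaster 35 -90 [-0.52  0.77  1.54  0.56  1.22 -0.82]
coaster 45 140 [-0.13  0.59  2.08  4.21  0.45 -2.17]
coaster 45 165 [-0.31  0.56  2.15  3.05  0.36 -1.51]
coaster 45 190 [-0.49  0.58  2.11  1.98  0.5  -0.97]
coaster 45 -90 [-0.56  0.84  1.49  0.66  1.36 -0.89]
```

Request:
send_rows([
  [2.0,0.1,2.9,0,0,0,8],
  [2.0,0.1,2.9,0,0,0,8],
  [2.0,0.1,2.9,0,0,0,8],
  [1.5,0,2.2,0,0,0,8],
  [1.0,0,1.3,0,0,0,8],
  [0,0,0,0,0,0,8],
])

```text
time: 15.5
eef_pos: [0.6304, 0.188, 0.0818]
eef_rot: [[-0.166, 0.976, 0.138], [0.748, 0.216, -0.628], [-0.642, -0.001, -0.766]]
force: [0.6, 0.4, 0.5]
width: 0.0798
gripper_force: 0.0
```

```bash
cat >> kin.py <<'E'
def delta(s,p,R=None):
    R0=s["eef_rot"];d=R0.T@(np.array(p)-s["eef_pos"])*100
    w=np.degrees(Ro.from_matrix(R0.T@(R0 if R is None else R)).as_rotvec());return d.round(2),w.round(1)
E
python3 - <<'E'
from h import *; from kin import *
s=readout.get_obs(); print(s["time"],s["q"].round(3),s["eef_pos"].round(4),s["force"].round(1))
z=s["eef_rot"][:,2]; print("pinch",(s["eef_pos"]-.0188*z).round(4), delta(s,np.array([.6257,.2005,.076])+.0188*z))
print(s["eef_rot"].round(3).tolist())
E
```

```text
15.5 [ 0.482  0.838  1.361 -0.711  1.252  0.604] [0.6304 0.188  0.0818] [0.6 0.4 0.5]
pinch [0.6278 0.1998 0.0962] (array([ 1.38, -0.18,  1.48]), array([0., 0., 0.]))
[[-0.166, 0.976, 0.138], [0.748, 0.216, -0.628], [-0.642, -0.001, -0.766]]
```

Request:
send_rows([
  [0.7,-0.1,0.8,0,0,0,8],
  [0.7,-0.1,0.7,0,0,0,8],
  [0,0,0,0,0,0,8],
  [0,0,0,0,0,0,8],
])

```text
time: 16.0
eef_pos: [0.6285, 0.1891, 0.0623]
eef_rot: [[-0.166, 0.976, 0.139], [0.748, 0.216, -0.627], [-0.643, 0.0, -0.766]]
force: [-0.5, 0.2, -0.7]
width: 0.0802
gripper_force: 0.0
```

Request:
send_rows([
  [0,0,0,0,0,0,3.5],
  [0,0,0,0,0,0,3.5],
  [0,0,0,0,0,0,3.5],
  [0,0,0,0,0,0,3.5],
  [0,0,0,0,0,0,3.5],
  [0,0,0,0,0,0,3.5],
  [0,0,0,0,0,0,3.5],
], squeeze=35)

```text
time: 16.88
eef_pos: [0.6284, 0.189, 0.0621]
eef_rot: [[-0.166, 0.976, 0.139], [0.748, 0.216, -0.628], [-0.643, 0.0, -0.766]]
force: [-0.0, 0.0, 1.3]
width: 0.0458
gripper_force: 35.0
```

Request:
send_rows([
  [-0.65,0,-0.75,0,0,0,3.5],
  [-1.9,0,-2.3,0,0,0,3.5],
  [-2.9,0,-3.4,0,0,0,3.5],
  [-2.9,0,-3.4,0,0,0,3.5],
  [-2.9,0,-3.4,0,0,0,3.5],
  [-2.9,0,-3.4,0,0,0,3.5],
  [-2.9,0,-3.4,0,0,0,3.5],
  [0,0,0,0,0,0,3.5],
])

```text
time: 17.88
eef_pos: [0.6293, 0.1875, 0.3292]
eef_rot: [[-0.162, 0.976, 0.143], [0.75, 0.216, -0.625], [-0.641, 0.006, -0.767]]
force: [-0.1, -0.3, -3.8]
width: 0.0454
gripper_force: 35.0
```

Run:
```python
from h import *; from kin import *
s=readout.get_obs(); q=s["q"];print(s["time"],q.round(3),s["eef_pos"].round(4),s["force"].round(1),s["width"])
print(s["eef_rot"].round(3).tolist(),(fk(q)[0]-s["eef_pos"]).round(4))
jz=s["eef_rot"].T@[0,0,1.]
print("jar axis in tool",jz.round(3))
for d in np.arange(0,3.2,.175):
    p,R=fk(q+np.array([0,0,0,d,0,0]));print(round(d,2),p.round(3),"jar tilt",np.degrees(np.arccos((R@jz)[2])).round(0),"lid",(p-R[:,2]*.0188+R@jz*.046).round(3))
```

```text
17.875 [ 0.482  0.582  1.181 -0.669  1.584  0.329] [0.6293 0.1875 0.3292] [-0.1 -0.3 -3.8] 0.045423490803807455
[[-0.162, 0.976, 0.143], [0.75, 0.216, -0.625], [-0.641, 0.006, -0.767]] [0.0001 0.     0.0001]
jar axis in tool [-0.641  0.006 -0.767]
0.0 [0.629 0.188 0.329] jar tilt 0.0 lid [0.627 0.199 0.39 ]
0.18 [0.606 0.221 0.303] jar tilt 10.0 lid [0.608 0.224 0.365]
0.35 [0.582 0.259 0.284] jar tilt 20.0 lid [0.589 0.252 0.345]
0.52 [0.558 0.3   0.273] jar tilt 30.0 lid [0.57  0.283 0.332]
0.7 [0.535 0.342 0.271] jar tilt 39.0 lid [0.551 0.317 0.325]
0.88 [0.514 0.386 0.276] jar tilt 49.0 lid [0.532 0.352 0.324]
1.05 [0.495 0.428 0.29 ] jar tilt 59.0 lid [0.516 0.387 0.331]
1.22 [0.478 0.468 0.312] jar tilt 69.0 lid [0.501 0.421 0.344]
1.4 [0.465 0.505 0.34 ] jar tilt 78.0 lid [0.488 0.453 0.363]
1.58 [0.456 0.538 0.375] jar tilt 88.0 lid [0.478 0.482 0.388]
1.75 [0.451 0.565 0.415] jar tilt 98.0 lid [0.472 0.507 0.417]
1.92 [0.449 0.586 0.459] jar tilt 107.0 lid [0.468 0.528 0.451]
2.1 [0.452 0.6   0.505] jar tilt 117.0 lid [0.468 0.543 0.487]
2.28 [0.459 0.606 0.553] jar tilt 126.0 lid [0.471 0.552 0.525]
2.45 [0.47  0.605 0.6  ] jar tilt 135.0 lid [0.478 0.556 0.563]
2.62 [0.485 0.597 0.645] jar tilt 143.0 lid [0.488 0.553 0.602]
2.8 [0.502 0.581 0.688] jar tilt 151.0 lid [0.5   0.545 0.638]
2.97 [0.522 0.558 0.726] jar tilt 156.0 lid [0.515 0.53  0.671]
3.15 [0.544 0.53  0.758] jar tilt 158.0 lid [0.532 0.511 0.701]
```

Run:
```python
from h import *; from kin import *
s=readout.get_obs(); q=s["q"]
p,R=fk(q+np.array([0,0,0,np.radians(10),0,0]));d=R.T@0
w=s["eef_rot"].T@R
print(s["eef_rot"].T@(p-s["eef_pos"])*100,np.degrees(Ro.from_matrix(w).as_rotvec()))
```

```text
Traceback (most recent call last):
ValueError: matmul: Input operand 1 does not have enough dimensions (has 0, gufunc core with signature (n?,k),(k,m?)->(n?,m?) requires 1)
```

Run:
```python
from h import *; from kin import *
s=readout.get_obs(); p,R=fk(s["q"]+np.array([0,0,0,np.radians(10),0,0]))
print(delta(s,p,R))
```

```text
(array([ 4.56, -1.56, -0.43]), array([ 3.2,  9.5, -0.1]))
```

Request:
send_rows([
  [2.3,-0.8,-0.2,1.6,4.7,0,3.5],
  [4.6,-1.6,-0.4,3.2,9.5,-0.1,3.5],
  [4.6,-1.6,-0.4,3.2,9.5,-0.1,3.5],
  [4.6,-1.6,-0.4,3.2,9.5,-0.1,3.5],
  [4.6,-1.6,-0.4,3.2,9.5,-0.1,3.5],
  [4.6,-1.6,-0.4,3.2,9.5,-0.1,3.5],
  [4.6,-1.6,-0.4,3.2,9.5,-0.1,3.5],
  [4.6,-1.6,-0.4,3.2,9.5,-0.1,3.5],
], squeeze=40)

```text
time: 18.88
eef_pos: [0.4673, 0.4898, 0.3189]
eef_rot: [[0.032, 0.904, -0.426], [0.87, 0.185, 0.457], [0.492, -0.386, -0.78]]
force: [-0.8, -0.2, -3.7]
width: 0.0453
gripper_force: 40.0
```

Request:
send_rows([
  [4.6,-1.6,-0.4,3.2,9.5,-0.1,3.5],
  [4.6,-1.6,-0.4,3.2,9.5,-0.1,3.5],
  [4.6,-1.6,-0.4,3.2,9.5,-0.1,3.5],
  [4.6,-1.6,-0.4,3.2,9.5,-0.1,3.5],
  [4.6,-1.6,-0.4,3.2,9.5,-0.1,3.5],
  [4.6,-1.6,-0.4,3.2,9.5,-0.1,3.5],
  [2.3,-0.8,-0.2,1.6,4.7,0,3.5],
  [0,0,0,0,0,0,3.5],
])

```text
time: 19.88
eef_pos: [0.4662, 0.6083, 0.5941]
eef_rot: [[0.531, 0.736, -0.421], [0.06, 0.463, 0.884], [0.845, -0.495, 0.201]]
force: [-0.6, 0.4, -4.1]
width: 0.045
gripper_force: 40.0
```

Run:
```python
from h import *; from kin import *
s=readout.get_obs(); print(s["time"],s["q"].round(3),s["eef_pos"].round(3),s["width"],s["gripper_force"])
print("tilt",np.degrees(np.arccos((s["eef_rot"]@[-.641,.006,-.767])[2])))
```

```text
19.875 [0.489 0.575 1.203 1.778 1.569 0.318] [0.466 0.608 0.594] 0.04501522282822311 39.967656433582306
tilt 134.37765486476042
```

```bash
cat > plan.py <<'E'
from h import *; from kin import *
s=readout.get_obs(); q=s["q"]
p,R=pose((.575,-.126),-95,39.9,.33,-1)
S=sorted(sols(p,R,20),key=lambda x:np.abs(x-q).max())
for x in S: print("sol",x.round(2))
qt=S[0]; dq=qt-q;n=int(np.ceil(np.abs(dq).max()/.16));
a=(q,);prev=(s["eef_pos"],s["eef_rot"]);jz=np.array([-.641,.006,-.767])
f=lambda u:u*u*(3-2*u); n=int(n*1.35);print(n,dq.round(2))
for k in range(1,n+1):
    p,R=fk(q+dq*f(k/n));d=prev[1].T@(p-prev[0])*100;w=np.degrees(Ro.from_matrix(prev[1].T@R).as_rotvec())
    print([*(float(v) for v in d.round(2)),*(float(v) for v in w.round(1)),3.5],np.linalg.norm(d).round(1),np.linalg.norm(w).round(1),"|",p.round(2),(R@jz)[2].round(2),(p-R[:,2]*.0188+R@jz*.046)[2].round(2));prev=(p,R)
E
python3 plan.py
```

```text
sol [-0.55  0.47  1.39  0.61  1.63  2.6 ]
20 [-1.04 -0.1   0.18 -1.17  0.06  2.28]
[-0.01, 0.21, -0.49, -0.5, -0.2, 0.9, 3.5] 0.5 1.1 | [0.47 0.6  0.59] -0.69 0.56
[-0.09, 0.6, -1.47, -1.5, -0.7, 2.6, 3.5] 1.6 3.0 | [0.48 0.59 0.59] -0.66 0.55
[-0.15, 0.95, -2.33, -2.4, -0.9, 4.1, 3.5] 2.5 4.9 | [0.5  0.58 0.57] -0.6 0.54
[-0.22, 1.3, -3.09, -3.2, -0.9, 5.6, 3.5] 3.4 6.5 | [0.51 0.55 0.56] -0.53 0.54
[-0.28, 1.66, -3.75, -4.0, -0.6, 6.9, 3.5] 4.1 8.0 | [0.54 0.52 0.54] -0.43 0.52
[-0.32, 2.06, -4.29, -4.6, -0.1, 8.2, 3.5] 4.8 9.4 | [0.56 0.49 0.53] -0.3 0.51
[-0.3, 2.48, -4.69, -5.0, 0.5, 9.3, 3.5] 5.3 10.5 | [0.58 0.44 0.5 ] -0.15 0.5
[-0.19, 2.93, -4.95, -5.1, 1.4, 10.2, 3.5] 5.8 11.5 | [0.6  0.39 0.48] 0.01 0.49
[0.04, 3.37, -5.05, -4.9, 2.2, 11.0, 3.5] 6.1 12.3 | [0.62 0.34 0.46] 0.19 0.47
[0.41, 3.75, -5.0, -4.5, 2.9, 11.6, 3.5] 6.3 12.8 | [0.64 0.28 0.44] 0.36 0.46
[0.89, 4.0, -4.81, -3.9, 3.5, 12.0, 3.5] 6.3 13.1 | [0.64 0.23 0.42] 0.52 0.45
[1.44, 4.08, -4.48, -3.2, 3.8, 12.1, 3.5] 6.2 13.0 | [0.65 0.17 0.4 ] 0.67 0.44
[1.98, 3.96, -4.05, -2.5, 3.9, 11.9, 3.5] 6.0 12.7 | [0.64 0.11 0.38] 0.78 0.42
[2.44, 3.64, -3.55, -1.8, 3.7, 11.3, 3.5] 5.6 12.1 | [0.63 0.06 0.36] 0.87 0.41
[2.72, 3.16, -3.0, -1.2, 3.4, 10.5, 3.5] 5.1 11.1 | [0.62 0.01 0.35] 0.93 0.4
[2.78, 2.56, -2.44, -0.7, 3.0, 9.3, 3.5] 4.5 9.8 | [ 0.61 -0.03  0.34] 0.97 0.39
[2.58, 1.92, -1.88, -0.4, 2.4, 7.8, 3.5] 3.7 8.2 | [ 0.6  -0.07  0.33] 0.99 0.39
[2.12, 1.31, -1.33, -0.2, 1.8, 5.9, 3.5] 2.8 6.2 | [ 0.59 -0.09  0.32] 1.0 0.38
[1.42, 0.74, -0.8, -0.1, 1.1, 3.8, 3.5] 1.8 4.0 | [ 0.58 -0.11  0.32] 1.0 0.38
[0.51, 0.24, -0.27, -0.0, 0.4, 1.3, 3.5] 0.6 1.4 | [ 0.58 -0.11  0.32] 1.0 0.38
```

Request:
send_rows([
  [0,0,0,0,0,0,3.5],
  [0,0,0,0,0,0,3.5],
])

```text
time: 20.12
eef_pos: [0.466, 0.6083, 0.5948]
eef_rot: [[0.529, 0.736, -0.421], [0.059, 0.463, 0.884], [0.846, -0.493, 0.201]]
force: [-0.7, 0.0, -3.4]
width: 0.0452
gripper_force: 40.0
```

```bash
sed -i 's/n=int(n\*1.35)/n=26/' plan.py; python3 plan.py | cut -d'|' -f1
```

```text
sol [-0.55  0.47  1.39  0.61  1.63  2.6 ]
26 [-1.04 -0.1   0.19 -1.17  0.06  2.28]
[-0.0, 0.12, -0.29, -0.3, -0.1, 0.5, 3.5] 0.3 0.6 
[-0.05, 0.36, -0.88, -0.9, -0.4, 1.6, 3.5] 1.0 1.8 
[-0.09, 0.58, -1.42, -1.4, -0.6, 2.5, 3.5] 1.5 3.0 
[-0.12, 0.8, -1.91, -2.0, -0.7, 3.4, 3.5] 2.1 4.0 
[-0.16, 1.01, -2.35, -2.5, -0.7, 4.3, 3.5] 2.6 5.0 
[-0.2, 1.23, -2.75, -2.9, -0.6, 5.1, 3.5] 3.0 5.9 
[-0.22, 1.46, -3.09, -3.3, -0.3, 5.8, 3.5] 3.4 6.7 
[-0.23, 1.71, -3.38, -3.6, 0.0, 6.5, 3.5] 3.8 7.5 
[-0.2, 1.97, -3.6, -3.8, 0.4, 7.2, 3.5] 4.1 8.1 
[-0.12, 2.24, -3.76, -3.9, 0.9, 7.8, 3.5] 4.4 8.7 
[0.01, 2.5, -3.84, -3.9, 1.4, 8.3, 3.5] 4.6 9.2 
[0.19, 2.74, -3.86, -3.7, 1.9, 8.7, 3.5] 4.7 9.6 
[0.44, 2.94, -3.81, -3.4, 2.3, 9.0, 3.5] 4.8 9.9 
[0.74, 3.08, -3.69, -3.1, 2.6, 9.2, 3.5] 4.9 10.0 
[1.06, 3.15, -3.51, -2.7, 2.8, 9.3, 3.5] 4.8 10.1 
[1.39, 3.12, -3.29, -2.2, 3.0, 9.2, 3.5] 4.7 10.0 
[1.7, 3.0, -3.02, -1.8, 3.0, 9.1, 3.5] 4.6 9.7 
[1.95, 2.79, -2.72, -1.4, 2.9, 8.7, 3.5] 4.4 9.3 
[2.12, 2.51, -2.4, -1.0, 2.7, 8.3, 3.5] 4.1 8.8 
[2.2, 2.17, -2.07, -0.7, 2.5, 7.6, 3.5] 3.7 8.1 
[2.16, 1.81, -1.74, -0.5, 2.2, 6.9, 3.5] 3.3 7.2 
[2.0, 1.43, -1.41, -0.3, 1.8, 5.9, 3.5] 2.8 6.2 
[1.73, 1.07, -1.09, -0.2, 1.5, 4.9, 3.5] 2.3 5.1 
[1.35, 0.74, -0.78, -0.1, 1.1, 3.7, 3.5] 1.7 3.8 
[0.87, 0.43, -0.47, -0.0, 0.7, 2.3, 3.5] 1.1 2.4 
[0.31, 0.14, -0.16, -0.0, 0.2, 0.8, 3.5] 0.4 0.8
```

Request:
send_rows([
  [-0.05,0.5,-1.15,-1.2,-0.5,2.1,3.5],
  [-0.1,0.6,-1.4,-1.4,-0.6,2.5,3.5],
  [-0.1,0.8,-1.9,-2.0,-0.7,3.4,3.5],
  [-0.15,1.0,-2.35,-2.5,-0.7,4.3,3.5],
  [-0.2,1.2,-2.75,-2.9,-0.6,5.1,3.5],
  [-0.2,1.45,-3.1,-3.3,-0.3,5.8,3.5],
  [-0.25,1.7,-3.4,-3.6,0,6.5,3.5],
  [-0.2,2.0,-3.6,-3.8,0.4,7.2,3.5],
])

```text
time: 21.12
eef_pos: [0.5819, 0.4466, 0.5062]
eef_rot: [[0.89, 0.389, -0.237], [0.261, -0.008, 0.965], [0.374, -0.921, -0.109]]
force: [-0.4, 0.9, -2.3]
width: 0.0455
gripper_force: 40.0
```

Request:
send_rows([
  [-0.1,2.25,-3.75,-3.9,0.9,7.8,3.5],
  [0,2.5,-3.85,-3.9,1.4,8.3,3.5],
  [0.2,2.75,-3.85,-3.7,1.9,8.7,3.5],
  [0.45,2.95,-3.8,-3.4,2.3,9.0,3.5],
  [0.75,3.1,-3.7,-3.1,2.6,9.2,3.5],
  [1.05,3.15,-3.5,-2.7,2.8,9.3,3.5],
  [1.4,3.1,-3.3,-2.2,3.0,9.2,3.5],
  [1.7,3.0,-3.0,-1.8,3.0,9.1,3.5],
])

```text
time: 22.12
eef_pos: [0.6412, 0.1044, 0.3743]
eef_rot: [[0.714, -0.7, 0.02], [-0.407, -0.391, 0.826], [-0.57, -0.598, -0.563]]
force: [0.0, -1.2, -2.0]
width: 0.0452
gripper_force: 40.0
```

Request:
send_rows([
  [1.95,2.8,-2.7,-1.4,2.9,8.7,3.5],
  [2.1,2.5,-2.4,-1.0,2.7,8.3,3.5],
  [2.2,2.2,-2.1,-0.7,2.5,7.6,3.5],
  [2.15,1.8,-1.75,-0.5,2.2,6.9,3.5],
  [2.0,1.4,-1.4,-0.3,1.8,5.9,3.5],
  [1.75,1.1,-1.1,-0.2,1.5,4.9,3.5],
  [1.35,0.75,-0.8,-0.1,1.1,3.7,3.5],
  [1.2,0.6,-0.6,0,0.9,3.1,3.5],
])

```text
time: 23.12
eef_pos: [0.5748, -0.1141, 0.3145]
eef_rot: [[-0.072, -0.996, 0.054], [-0.765, 0.09, 0.638], [-0.64, 0.004, -0.768]]
force: [-0.4, 0.3, -2.7]
width: 0.0454
gripper_force: 40.0
```

Request:
send_rows([
  [0,0,0,0,0,0,3.5],
])

```text
time: 23.25
eef_pos: [0.575, -0.1139, 0.3146]
eef_rot: [[-0.07, -0.996, 0.054], [-0.764, 0.088, 0.639], [-0.641, 0.003, -0.768]]
force: [0.2, 0.1, -2.1]
width: 0.0455
gripper_force: 40.0
```

Run:
```python
from h import *; from kin import *
s=readout.get_obs(); print(s["time"],s["q"].round(3),s["eef_pos"].round(4),s["width"],(s["eef_rot"]@[-.641,.006,-.767]).round(3))
p,R=pose((.575,-.126),-95,39.9,.33,-1); print(delta(s,p,R))
p,_=viewer.camera("top");q,_=viewer.camera("scene");w,_=viewer.camera("wrist")
for n,a in(("top",p),("scene",q),("wrist",w)): np.save(f"pics/{n}7.npy",a)
c=np.hstack([cv2.resize(q[90:290,150:350,::-1],(400,400)),cv2.resize(w[:,56:440,::-1],(400,400))]);cv2.imwrite("pics/c7.png",c)
# coaster from initial wrist view & top by colour
for nm,f in(("top","top0"),("wrist","w1")):
    z=np.load(f"pics/{f}.npz");im=z["p"];hsv=cv2.cvtColor(im,cv2.COLOR_RGB2HSV)
    m=cv2.morphologyEx(((hsv[...,0]<20)&(hsv[...,1]>100)&(hsv[...,2]<205)&(hsv[...,2]>60)).astype(np.uint8),cv2.MORPH_OPEN,np.ones((3,3)))
    m=cv2.morphologyEx(m,cv2.MORPH_CLOSE,np.ones((5,5)))
    st=dict(eef_rot=z["R"],eef_pos=z["t"]) if nm=="wrist" else None
    for c,e,ax,an in blobs(m,300,8000):
        if min(ax)>.8*max(ax): print(nm,np.round(e,1),np.round(ax,1),plane(*ray(nm,e,st),.017).round(4))
```

```text
23.25 [-0.553  0.472  1.39   0.61   1.627  2.603] [ 0.575  -0.1139  0.3146] 0.04551252002540365 [-0.003  0.001  1.   ]
(array([-0.06, -0.11, -0.07]), array([ 0.1, -0. , -0.2]))
top [209.9 202.2] [23.7 26.3] [0.4608 0.0244 0.017 ]
wrist [351.5 105.9] [23.6 27. ] [ 0.5713 -0.3729  0.017 ]
```

View pics/c7.png

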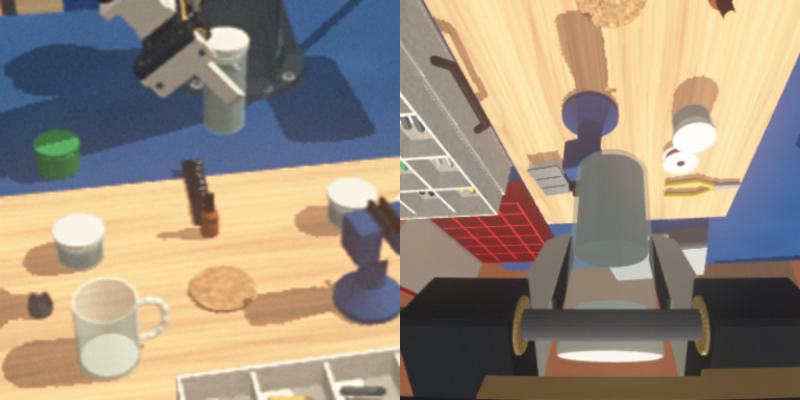

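The jar is held upright with its lid closed, and both squat lids sit flush. The coaster is at about (222,288) in the left crop. Now I'll pin down its centre.

Run:
```python
from h import *
z=np.load("pics/w1.npz");st=dict(eef_rot=z["R"],eef_pos=z["t"])
ims=(("top",np.load("pics/top0.npz")["p"],(265,162),24,None),("wrist",z["p"],(118,39),52,st),("scene",np.load("pics/scene7.npy"),(261,234),28,None))
rs=[]
for nm,im,(u,v),h,s in ims:
    y0,x0=max(v-h,0),u-h
    roi=cv2.medianBlur(im[y0:v+h,x0:u+h].copy(),5)[...,0]
    _,m=cv2.threshold(roi,0,255,cv2.THRESH_BINARY_INV+cv2.THRESH_OTSU)
    m=cv2.morphologyEx(m,cv2.MORPH_OPEN,cv2.getStructuringElement(2,(7,7)))
    for c,e,ax,an in blobs(m,300,9000):
        e=(e[0]+x0,e[1]+y0);r=ray(nm,e,s);rs.append(r);print(nm,np.round(e,1),np.round(ax,1),plane(*r,.017).round(4))
if len(rs)==3:
    print(tri(*rs))
    for i,j in((0,1),(0,2),(1,2)):print(tri(rs[i],rs[j])[0].round(4))
```

```text
top [260.6 157.9] [27.1 49.2] [ 0.5861 -0.113   0.017 ]
wrist [117.5  34.5] [60.4 99.9] [ 0.5792 -0.1251  0.017 ]
```

Run:
```python
from h import *
z=np.load("pics/w1.npz");st=dict(eef_rot=z["R"],eef_pos=z["t"])
rs=[]
for nm,im,(u,v),h,s,r0,r1 in(("top",np.load("pics/top0.npz")["p"],(265,162),26,None,13,18),("wrist",z["p"],(118,39),60,st,36,48)):
    y0,x0=max(v-h,0),u-h
    g=cv2.GaussianBlur(im[y0:v+h,x0:u+h,1],(0,0),1.2);g=cv2.resize(g,None,fx=4,fy=4,interpolation=cv2.INTER_CUBIC)
    c=cv2.HoughCircles(g,cv2.HOUGH_GRADIENT_ALT if 0 else cv2.HOUGH_GRADIENT,2,400,param1=120,param2=20,minRadius=r0*4,maxRadius=r1*4)[0][0]
    e=(c[0]/4+x0-.375,c[1]/4+y0-.375);r=ray(nm,e,s);rs.append(r);print(nm,e,c[2]/4,plane(*r,.017).round(4))
print(tri(*rs))
im=np.load("pics/scene7.npy");hsv=cv2.cvtColor(im,cv2.COLOR_RGB2HSV)
print("scene row",hsv[234,225:298:4].tolist());print("col",hsv[215:256:3,261].tolist())
```

```text
Traceback (most recent call last):
TypeError: 'NoneType' object is not subscriptable
```

Run:
```python
from h import *
im=np.load("pics/scene7.npy");hsv=cv2.cvtColor(cv2.medianBlur(im,3),cv2.COLOR_RGB2HSV)
print("row",hsv[234,229:298:4].tolist());print("col",hsv[213:256:3,261].tolist())
h=cv2.cvtColor(cv2.medianBlur(np.load("pics/top0.npz")["p"],3),cv2.COLOR_RGB2HSV)
print("top row",h[162,244:292:3].tolist());print("top col",h[142:184:3,265].tolist())
```

```text
row [[19, 98, 249], [18, 99, 248], [19, 99, 248], [18, 100, 248], [14, 124, 216], [14, 122, 218], [14, 124, 209], [16, 119, 229], [15, 117, 228], [15, 121, 225], [15, 121, 221], [15, 120, 223], [17, 113, 242], [19, 97, 249], [20, 97, 251], [19, 97, 249], [19, 100, 250], [13, 121, 201]]
col [[16, 106, 242], [18, 102, 247], [19, 95, 251], [17, 104, 246], [16, 120, 232], [16, 119, 228], [16, 119, 232], [15, 117, 228], [15, 120, 227], [15, 121, 225], [15, 121, 222], [14, 116, 219], [17, 105, 242], [18, 100, 248], [19, 97, 250]]
top row [[16, 125, 226], [16, 125, 226], [16, 139, 207], [16, 143, 184], [16, 144, 175], [16, 142, 174], [16, 142, 189], [16, 143, 191], [16, 141, 184], [16, 145, 165], [15, 142, 154], [15, 143, 173], [15, 141, 163], [16, 127, 218], [16, 126, 218], [16, 127, 217]]
top col [[16, 126, 216], [16, 129, 212], [16, 139, 192], [16, 142, 182], [16, 142, 174], [16, 142, 181], [16, 143, 173], [16, 142, 192], [16, 142, 187], [16, 143, 182], [16, 142, 183], [16, 142, 183], [16, 129, 213], [16, 124, 228]]
```

Run:
```python
from h import *
rs=[]
for nm,im,(u,v),hw,th,vm in(("top",np.load("pics/top0.npz")["p"],(265,162),24,135,130),("scene",np.load("pics/scene7.npy"),(261,234),28,110,150)):
    y0,x0=v-hw,u-hw; k=cv2.cvtColor(cv2.medianBlur(im,3),cv2.COLOR_RGB2HSV)[y0:v+hw,x0:u+hw]
    m=((k[...,1]>th)&(k[...,2]>vm)).astype(np.uint8);m=cv2.morphologyEx(m,cv2.MORPH_OPEN,cv2.getStructuringElement(2,(9,9)))
    for c,e,ax,an in blobs(m,300,3000):
        x,y,w,h=cv2.boundingRect(c);e=(e[0]+x0,e[1]+y0);r=ray(nm,e);rs.append(r)
        print(nm,np.round(e,1),np.round(ax,1),"bbox c",x+x0+w/2-.5,y+y0+h/2-.5,w,h,plane(*r,.017).round(4))
print(tri(*rs))
```

```text
top [264.8 162.3] [28.8 29.6] bbox c 265.0 162.5 31 30 [ 0.5741 -0.125   0.017 ]
scene [265.8 237. ] [23.9 48.2] bbox c 266.0 237.5 45 30 [ 0.5917 -0.1146  0.017 ]
(array([ 0.57712532, -0.11857802,  0.00401119]), [np.float64(0.006762728626213849), np.float64(0.006762728626213847)])
```

Request:
send_rows([
  [1.3,0,1.55,0,0,0,3.5],
  [2.6,0,3.1,0,0,0,3.5],
  [2.6,0,3.1,0,0,0,3.5],
  [2.6,0,3.1,0,0,0,3.5],
  [2.6,0,3.1,0,0,0,3.5],
  [1.3,0,1.55,0,0,0,3.5],
  [0.6,0,0.7,0,0,0,3.5],
  [0,0,0,0,0,0,3.5],
])

```text
time: 24.4
eef_pos: [0.5747, -0.1138, 0.1035]
eef_rot: [[-0.069, -0.996, 0.054], [-0.764, 0.088, 0.639], [-0.641, 0.003, -0.767]]
force: [-1.0, -1.0, -2.4]
width: 0.0453
gripper_force: 40.0
```

Run:
```python
from h import *; from kin import *
s=readout.get_obs(); z=s["eef_rot"][:,2];print(s["time"],s["eef_pos"].round(4),s["force"].round(1),"pinch",(s["eef_pos"]-.0188*z).round(4),(s["eef_rot"]@[-.641,.006,-.767]).round(3))
print(delta(s,np.array([.574,-.125,.0675+.0188*.767])+.0188*z))
q,_=viewer.camera("scene");cv2.imwrite("pics/c8.png",cv2.resize(q[110:290,140:380,::-1],(800,600)))
```

```text
24.4 [ 0.5747 -0.1138  0.1035] [-1.  -1.  -2.4] pinch [ 0.5737 -0.1258  0.1179] [-0.003  0.     1.   ]
(array([ 2.24, -0.04,  2.81]), array([0., 0., 0.]))
```

View pics/c8.png

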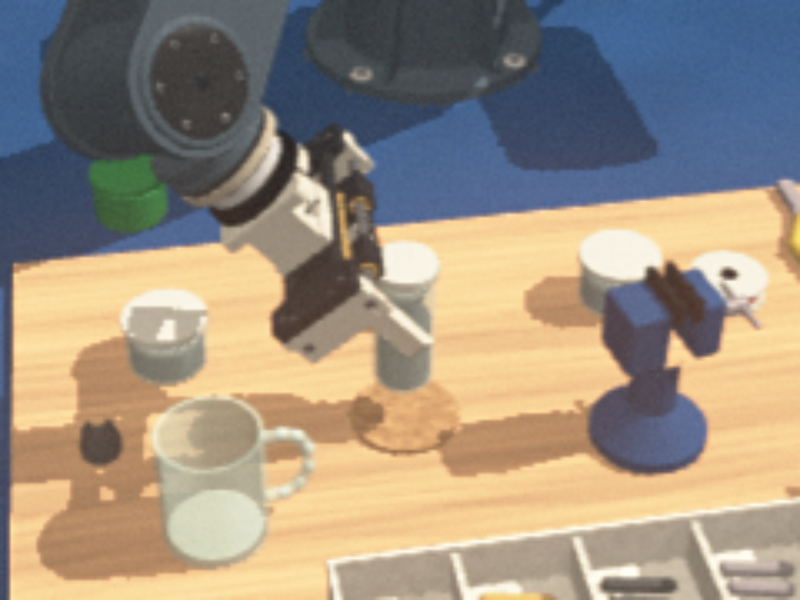

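The jar hangs over the coaster at (405,410) in the crop, and the body is clear of the mug. Lowering slowly.

Request:
send_rows([
  [0.6,0,0.8,0,0,0,3.5],
  [0.6,0,0.8,0,0,0,3.5],
  [0.5,0,0.6,0,0,0,3.5],
  [0.3,0,0.3,0,0,0,3.5],
  [0,0,0,0,0,0,3.5],
])

```text
time: 25.08
eef_pos: [0.5743, -0.1131, 0.0709]
eef_rot: [[-0.07, -0.996, 0.054], [-0.764, 0.088, 0.639], [-0.641, 0.003, -0.767]]
force: [-0.2, 0.0, -2.5]
width: 0.0451
gripper_force: 40.0
```

Request:
send_rows([
  [0.1,0,0.1,0,0,0,3.5],
  [0.1,0,0.1,0,0,0,3.5],
  [0,0,0,0,0,0,3.5],
])

```text
time: 25.45
eef_pos: [0.5744, -0.1133, 0.0684]
eef_rot: [[-0.069, -0.996, 0.054], [-0.764, 0.088, 0.639], [-0.641, 0.003, -0.767]]
force: [-0.2, -1.1, -2.7]
width: 0.0455
gripper_force: 40.0
```

Request:
send_rows([
  [0.06,0,0.08,0,0,0,3.5],
  [0.06,0,0.08,0,0,0,3.5],
  [0,0,0,0,0,0,3.5],
])

```text
time: 25.82
eef_pos: [0.5745, -0.1132, 0.0671]
eef_rot: [[-0.069, -0.996, 0.054], [-0.764, 0.088, 0.639], [-0.642, 0.003, -0.767]]
force: [-2.5, -0.9, 5.0]
width: 0.0455
gripper_force: 40.0
```

Request:
send_rows([
  [0,0,0,0,0,0,5.2],
  [0,0,0,0,0,0,6],
  [0,0,0,0,0,0,7.5],
  [0,0,0,0,0,0,8],
  [0,0,0,0,0,0,8],
  [0,0,-1.5,0,0,0,8],
  [0,0,-3,0,0,0,8],
  [0,0,-4,0,0,0,8],
])

```text
time: 26.82
eef_pos: [0.5695, -0.1684, 0.1328]
eef_rot: [[-0.069, -0.996, 0.053], [-0.764, 0.088, 0.639], [-0.641, 0.004, -0.767]]
force: [-0.9, -0.1, 0.4]
width: 0.0799
gripper_force: 0.0
```

Request:
send_rows([
  [0,0,-4,0,0,0,8],
  [0,0,-4,0,0,0,8],
  [0,0,0,0,0,0,8],
  [0,0,0,0,0,0,8],
])

```text
time: 27.32
eef_pos: [0.5651, -0.2184, 0.1925]
eef_rot: [[-0.07, -0.996, 0.054], [-0.764, 0.088, 0.639], [-0.642, 0.004, -0.767]]
force: [0.3, 0.6, 0.3]
width: 0.0799
gripper_force: 0.0
```

Run:
```python
from h import *
p,_=viewer.camera("top");q,_=viewer.camera("scene")
c=np.hstack([cv2.resize(p[70:260,60:380,::-1],(400,238))]);d=cv2.resize(q[110:300,130:450,::-1],(800,475))
o=np.zeros((600,800,3),np.uint8);o[:475]=d;cv2.imwrite("pics/c9.png",o[:475])
r=[]
for nm,im in(("top",p),("scene",q)):
    for b in blobs(white(im,60,200),150,700): print(nm,np.round(b[1],1),np.round(b[2],1),[plane(*ray(nm,b[1]),z).round(4) for z in(.06,.127)])
print(readout.get_obs()["time"],readout.get_obs()["force"].round(1))
```

```text
top [189.  200.3] [24.  24.5] [array([0.4631, 0.0759, 0.06  ]), array([0.4602, 0.0662, 0.127 ])]
top [324.4 197.1] [15.5 19.6] [array([ 0.4781, -0.2846,  0.06  ]), array([ 0.4744, -0.2748,  0.127 ])]
top [156.6 197.2] [22.6 23.3] [array([0.4699, 0.1626, 0.06  ]), array([0.4666, 0.1482, 0.127 ])]
top [265.3 157. ] [18.  18.5] [array([ 0.5828, -0.1252,  0.06  ]), array([ 0.5734, -0.124 ,  0.127 ])]
top [347.3 146.9] [13.9 31.3] [array([ 0.6145, -0.3457,  0.06  ]), array([ 0.6034, -0.3325,  0.127 ])]
top [314.2 129.8] [17.2 30. ] [array([ 0.6593, -0.2559,  0.06  ]), array([ 0.6457, -0.2476,  0.127 ])]
top [365.5  47.4] [22.5 42.1] [array([ 0.8924, -0.3959,  0.06  ]), array([ 0.8662, -0.38  ,  0.127 ])]
scene [405.4 372.7] [  3.6 121. ] [array([1.0302, 0.0619, 0.06  ]), array([1.0664, 0.0327, 0.127 ])]
scene [204.6 266.9] [20.1 27.9] [array([ 0.7068, -0.2765,  0.06  ]), array([ 0.7696, -0.2779,  0.127 ])]
scene [189.  204.6] [15.8 26. ] [array([ 0.4829, -0.2968,  0.06  ]), array([ 0.5641, -0.2965,  0.127 ])]
scene [261.7 200.4] [13.2 20.2] [array([ 0.498 , -0.1086,  0.06  ]), array([ 0.5779, -0.1238,  0.127 ])]
scene [360.  192.5] [13.5 22.1] [array([0.5094, 0.1577, 0.06  ]), array([0.5884, 0.1206, 0.127 ])]
scene [325.5 185.8] [14.2 23.3] [array([0.4656, 0.0743, 0.06  ]), array([0.5482, 0.0441, 0.127 ])]
scene [182.1 137.2] [11.  26.8] [array([ 0.1532, -0.2965,  0.06  ]), array([ 0.2615, -0.2962,  0.127 ])]
27.425 [ 0.8  0.5 -0.2]
```

View pics/c9.png

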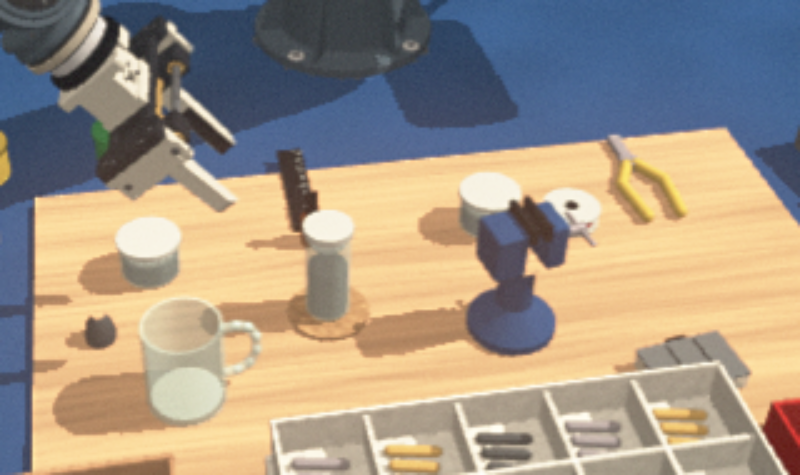

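The tall jar stands upright on the coaster (lid at (328,228), coaster at (328,312)). Its lid centre measures about (0.573, -0.124), against (0.574, -0.125) for the coaster. Nothing else has moved and the arm is clear.

```bash
python3 -c "
from cell import workorder
print(workorder.hand_in())"
```

```text
the job is handed in; nothing more can be done
None
```

The job is handed in, though the hand-in gave no verdict: all three lids were pressed home, and the tall jar was turned to about 134° and set upright within about 2 mm of the coaster's centre, with the gripper open and clear.

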